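# Clip the carousel onto its spindle

## Robot

A 6-joint arm with a two-finger parallel gripper is mounted at the origin on the work surface. World frame = base frame: x ahead of the robot, y to its left, z up, the work surface at z = 0. Lengths are in m, angles in degrees, forces in N, time in s.
With the tool pointing down it reaches from about 0.35 to 1 m from the base axis. Payload 7.1 kg.
Tool frame: the origin (TCP) lies midway between the tips of the shut fingers; the grasp point (between the pads) lies 19 mm behind it; z points along the fingers, y is the direction in which the jaws open and shut (so a half turn about z gives the same grasp; the last joint's range is limited). The gripper opens to 85 mm and grips with 20 to 120 N. Pads are 22 mm wide; open, the fingers measure 114 mm over their backs; the gripper's body (76 mm by 85 mm) begins 54 mm behind the grasp point. The pads swing forward as they close: fully open they stand 13 mm farther back than shut.
Start: joints at [74.083, 24.242, 93.386, -0, 62.372, -1.089], TCP at [0.16, 0.604, 0.231] pointing down, gripper open.
Joint ranges: [-172.04, 172.04], [-51.8, 120.97], [4.93, 147.93], [-75.15, 255.16], [6.16, 154.13], [-145.62, 145.62]. Speed limits (degrees/s): [136.94, 136.94, 172.46, 180, 180, 180].

## Interface

Orientations are given as a 3x3 rotation matrix whose columns are the frame's x, y, z axes.
In Python, from station import sensors, imaging, manip gives the robot as it stands.
- The arm moves only by the tool move_arm, never from a script. Its argument "motion" is a list of rows, each a list of 7 numbers: the shift along the tool's x, y, z in m, then the turn, a rotation vector about the tool's x, y, z in degrees, then the finger opening in m, from 0 to 0.0854. In form: [[dx, dy, dz, rx, ry, rz, jaw], ...]. A call has 1 to 10 rows; each row is the pose to reach, as a shift and turn from the pose measured when the call began, along the tool's axes at that moment; what a row does not reach only later rows make up. A row lasts 1/12 s, in which the tool goes at most 41.7 mm and 7.16 degrees, less where a joint would pass 70% of its speed; a pose out of reach is approached as far as the arm can. A call with a gripper value outside its range is refused whole. The fingers move at their own pace and stop on an object; "force" is the grip in N (left out, the last holds). Time passes only in rows, so rows that repeat a pose let the fingers close. It gives the time, the measured TCP pose, the force and the opening at its end, in the units of the state.
- sensors.read_state(): the state, without advancing time (a new reading comes with each control period).
- imaging.grab_frame(name): name is "side" or "top"; returns a dict with "image" (480x640x3 uint8, red, green, blue), "camera_matrix" (3x3 intrinsics, pixels), "R" (3x3) and "t" (3): a world point X has camera coordinates R X + t. Camera axes: x right, y down, z forward; pixel columns grow to the right and rows downward; lengths in m; the calibration is good to about 2 mm. A picture is of the moment at which its call begins. There is no depth.
- manip.finish_job(): hands the job in, once; it reports no verdict.
Trained networks look in a picture, given as the dict that the camera call returned (one of the last four; its "shot" number tells which), for a name from the list of things; names that differ only in an ending like _2 or _b are one class to them, and where a whole thing is asked for, a point or a joint stands for the part that bears it (a point fixed in the world has none). Each returns a list of dicts, best first, with "p" (0 to 1); they miss things now and then, are a little off and sometimes report something else, mostly with a low value. They report only what shows in the picture. A call takes as long as a camera call. They do not tell look-alikes from the thing itself.
- imaging.look_for(picture, thing): "xyz" ([x, y, z] in m, in world coordinates, good to about 4 mm: the middle of the surface that is visible of it).
- imaging.masks_of(picture, thing): "pixels" (480x640 bool, what is visible of it).
The state is a dict: "time_s": time; "joints": joint angles; "qvel": joint speeds; "joint_efforts": joint torques, N m; "tcp_pos": TCP position; "tool_rot": TCP orientation; "contact_force": force on the tool from outside, world axes, zero at the start; "torque": the same for the moment, N m; "finger_gap": finger opening in m.
Only numpy, scipy, OpenCV 4.12 (cv2) and the standard library are available. Lean on these libraries where they do the work, as an engineer would, in place of code of your own. Each camera call takes 0.05 s, during which the arm holds its last target.

## Task

The analyser's sample carousel needs its retaining clip back: take the black clip from the parts tray, lay it flat on the carousel deck and push it sideways, open mouth first, into the groove under the spindle's head until it snaps fully home. The hood arm hangs low over the spindle, so come in under it with the tool tilted. Then let go of the clip, and leave the bottle, the tip box and the screwdriver where they are.

Things in the scene. Friction and masses are not known exactly. Their poses are not given: they have to be found in the camera images.
- clip_tab (a point): Middle, half-way up, of the upright grip tab of a loose black plastic retaining clip (U-shaped fork, stem, tab; 25 to 42 g) lying flat in the tray. The tab is 14 mm along x, 12 mm along y, 36 mm tall from the clip's underside; grasp it across y. Its x is level, from tab to open mouth; z up when flat. The clip reaches from 7 mm behind this point to 61 mm ahead.
- clip_seat (a point): Centre of the clip's open seat, at its underside, 49 mm ahead (+x) of the tab's middle; axes as clip_tab. Fork and stem 6 mm thick, stem 16 mm wide, fork 36 mm. Two springy jaws, round tips 12 mm ahead of here, leave a 13 mm mouth; pushed over the 18 mm groove core (about 3 to 8 N, stiffest 10 to 15 mm short of home) they spread, then snap shut and hold with about 1 mm of play.
- groove (a point): On the upright spindle's axis at the level of the carousel deck (groove floor), 60 mm above the bench, fixed. The clip is home when clip_seat is here, clip flat. z up; x level, from the open front (robot) side to the back. Groove core 18 mm across, 10 mm high; above it the spindle's head, 28 mm across, 10 mm high. A clip lying on the deck slides in under the head with 4 mm to spare.
- hood (a point): Middle of the lower front edge of a fixed cream hood arm over the spindle: 36 mm in front (-x) of the axis, 60 mm above the deck; axes as groove. The arm is 56 mm deep (to +x), 90 mm high, and runs from y +45 to -165 mm, on a column at y -125 to -185 mm. An upright gripper at the seated clip's tab strikes it; leaning back 30 to 45 degrees to -x, fingers forward and down, it fits.
- drive: Carousel drive, fixed: cream housing 250 mm square, 44 mm tall, with a flat round aluminium deck 210 mm across, its top 60 mm above the bench. Origin on the bench, under the spindle's axis; axes as groove. The hood's column is 210 mm tall from the bench and 100 mm deep (x -36 to +64 mm).
- tray: Shallow fixed steel parts tray, 170 mm along x by 150 mm along y, walls 12 mm tall and 3 mm thick, floor 3 mm above the bench; its origin is the centre of its underside.
- bottle: Bystander: amber bottle, 60 mm across, 130 mm tall, origin at the centre of its underside. To be left alone.
- tipbox: Bystander: closed grey pipette-tip box, 85 x 120 x 60 mm, origin at the centre of its underside. To be left alone.
- driver: Bystander: screwdriver lying on the bench, about 200 mm long along its x. To be left alone.
There are look-alikes about, which are no part of the job. Of the things shaped like the part that bears clip_tab, the black one is meant.

How it is judged (in metres and radians):
On the way, in this order (a step that is already met when the one before it is completed fails the run):
1. the clip is lifted out of the tray (its tab more than 25 mm up from where it lay) (height (world z) of clip_tab above 0.046 m), for 0.1 s.
2. the clip is down at deck level with its mouth still short of the groove (seat 18 to 80 mm from the spindle's axis) (horizontal distance between clip_seat and groove between 0.018 and 0.08 m and z of clip_seat in the frame of groove between -0.003 and 0.008 m), for 0.05 s.
At the end, for the whole second after the job is handed in: The clip sits fully home in the spindle's groove: its seat within 3 mm of the spindle's axis, lying flat (within 6 degrees) at deck level (2 mm below to 4 mm above), at rest and let go (horizontal distance between clip_seat and groove below 0.003 m and z of clip_seat in the frame of groove between -0.002 and 0.004 m and angle between clip_seat's own z axis and vertical below 0.1 rad and linear speed of clip below 0.01 m/s); the robot touches nothing.
It fails at once if the bottle is moved more than 30 mm (distance of bottle from where it was at the start of the episode above 0.03 m).
It fails at once if the tip box is moved more than 30 mm (distance of tipbox from where it was at the start of the episode above 0.03 m).
It fails at once if the screwdriver is moved more than 30 mm (distance of driver from where it was at the start of the episode above 0.03 m).
It also fails if it takes over 48 s, if anything falls off the work surface, if the arm or the gripper's body presses on something with over 40 N, if the wrist force passes 120 N, or if a joint passes its speed limit or range.

## Working session

There is one attempt and no reset: what is moved stays moved. The work goes in short steps, Python scripts to look and compute and a tool call to move; the robot and the scene stay as the last step left them, time stands still between calls to the robot, and variables do not carry over. Pictures are saved under pics/ and viewed, and the job is handed in when it is done.

Besides the shell and the picture viewer there is one more tool, called after "Emit:" as name(argument=value, ...), one argument or row to a line, values as JSON. move_arm: Moves the arm, as the interface text tells. Its arguments: {"type":"object","properties":{"motion":{"type":"array","items":{"type":"array","items":{"type":"number"}}},"force":{"type":"number"}},"required":["motion"]}

```bash
ls; mkdir -p pics; cat > h.py <<'E'
import numpy as np, cv2
from station import sensors, imaging, manip
def grab(n,save=None):
    f=imaging.grab_frame(n)
    if save: cv2.imwrite('pics/'+save,f['image'][:,:,::-1])
    return f
def proj(f,X):
    X=np.atleast_2d(X); c=X@np.array(f['R']).T+np.array(f['t']); p=c@np.array(f['camera_matrix']).T
    return p[:,:2]/p[:,2:]
def onplane(f,uv,z):
    uv=np.atleast_2d(uv).astype(float);K=np.array(f['camera_matrix']);R=np.array(f['R']);t=np.array(f['t'])
    d=np.c_[uv,np.ones(len(uv))]@np.linalg.inv(K).T@R; o=-R.T@t
    return o+d*((z-o[2])/d[:,2])[:,None]
E
python3 - <<'E'
from h import *
for n in ('top','side'):
    f=grab(n,n+'0.png')
    print(n,'cam',-np.array(f['R']).T@f['t'])
    for th in ('clip_tab','clip_seat','groove','hood','drive','tray'):
        print(th,[(np.round(d['xyz'],3).tolist(),round(d['p'],2),proj(f,d['xyz']).round()[0].tolist()) for d in imaging.look_for(f,th)])
print(sensors.read_state())
E
```

```text
pics
top cam [0.4172464  0.00638962 1.21924006]
clip_tab [([0.559, 0.244, 0.005], 0.69, [227.0, 241.0]), ([0.551, 0.091, 0.009], 0.69, [289.0, 246.0]), ([0.573, 0.422, 0.003], 0.58, [156.0, 234.0])]
clip_seat [([0.378, 0.277, 0.007], 0.63, [209.0, 315.0]), ([0.57, 0.417, 0.007], 0.51, [157.0, 234.0]), ([0.557, 0.245, 0.008], 0.5, [226.0, 242.0]), ([0.555, 0.09, 0.007], 0.47, [289.0, 244.0])]
groove [([0.618, -0.186, 0.061], 0.91, [406.0, 219.0])]
hood [([0.611, -0.187, 0.058], 0.57, [406.0, 222.0])]
drive [([0.615, -0.185, 0.056], 0.7, [405.0, 220.0])]
tray [([0.557, 0.268, -0.0], 0.98, [218.0, 242.0]), ([0.73, 0.278, 0.059], 0.31, [212.0, 167.0])]
side cam [0.17097441 0.72139799 0.92795156]
clip_tab [([0.559, 0.252, 0.013], 0.79, [274.0, 334.0]), ([0.573, 0.419, 0.011], 0.72, [225.0, 392.0]), ([0.554, 0.089, 0.007], 0.69, [311.0, 287.0]), ([0.38, 0.271, 0.008], 0.69, [339.0, 376.0])]
clip_seat [([0.559, 0.25, 0.007], 0.75, [274.0, 335.0]), ([0.568, 0.418, 0.003], 0.6, [227.0, 395.0])]
groove [([0.613, -0.15, 0.057], 0.77, [334.0, 209.0])]
hood [([0.609, -0.153, 0.057], 0.6, [336.0, 
[... 211 characters left out ...]
-03,
        6.23727385e+01, -1.08945338e+00]), 'qvel': array([ 0.01864129, -0.08703546, -0.02239013,  0.01752236,  0.06471364,
        0.05094533]), 'joint_efforts': array([-8.43423386e-04, -5.57177103e+01, -2.82094485e+01, -3.66481868e-05,
        6.43776275e-04,  8.20576503e-06]), 'tcp_pos': array([0.15992136, 0.60417331, 0.23134351]), 'tool_rot': array([[-9.66695549e-01,  2.55929120e-01, -1.50107217e-05],
       [ 2.55929120e-01,  9.66695549e-01,  2.44168868e-05],
       [ 2.07597902e-05,  1.97620150e-05, -1.00000000e+00]]), 'contact_force': array([0.59273474, 0.30360367, 0.19345306]), 'torque': array([-3.74623385e-05,  1.49336609e-02, -8.46499426e-03]), 'finger_gap': 0.0852086120509727}
```

View pics/top0.png

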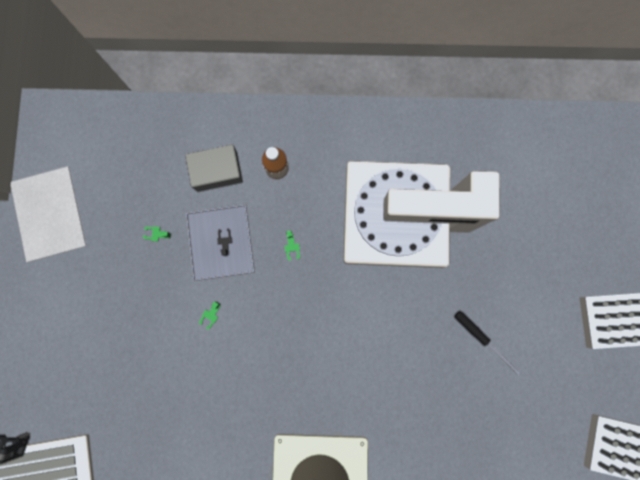

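View pics/side0.png

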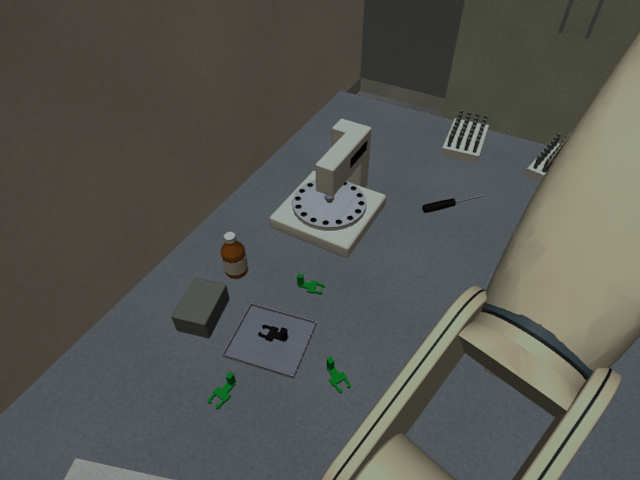

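The black clip is at top (225,241) and side (274,334), lying in the tray. The green ones at top (156,234), (291,245) and (211,315) are look-alikes outside the tray. The task asks for the black one, so I'll confirm it in a crop and measure the clip, deck and hood.

```bash
python3 - <<'E'
from h import *
t=cv2.imread('pics/top0.png');s=cv2.imread('pics/side0.png')
def crop(im,u,v,w,h,k): return cv2.resize(im[v:v+h,u:u+w],None,fx=k,fy=k,interpolation=cv2.INTER_CUBIC)
a=crop(t,205,220,40,45,8); b=crop(s,244,308,60,45,8)
cv2.imwrite('pics/c1.png',np.hstack([a,b]))
cv2.imwrite('pics/c2.png',np.hstack([crop(t,335,150,175,125,2.2.__int__() or 2),crop(s,265,115,130,125,3)]))
E
```

```text
Traceback (most recent call last):
ValueError: all the input array dimensions except for the concatenation axis must match exactly, but along dimension 0, the array at index 0 has size 250 and the array at index 1 has size 375
```

View pics/c1.png

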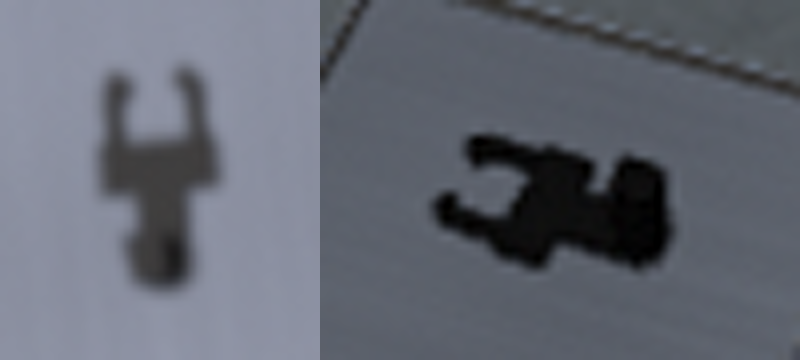

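```bash
python3 - <<'E'
from h import *
t=cv2.imread('pics/top0.png');s=cv2.imread('pics/side0.png')
def crop(im,u,v,w,h,k): return cv2.resize(im[v:v+h,u:u+w],None,fx=k,fy=k,interpolation=cv2.INTER_CUBIC)
cv2.imwrite('pics/c2.png',np.hstack([crop(t,335,150,125,130,3),crop(s,265,115,130,130,3)]))
for n,im in(('t',t),('s',s)): print(n, im[240,225],im[334,274], im[255,350],im[195,370],im[205,410],im[215,300],im[205,310])
E
```

```text
t [63 63 63] [143 134 129] [230 225 220] [218 205 199] [230 225 220] [143 133 128] [141 132 126]
s [73 82 85] [12 15 14] [90 85 81] [156 162 153] [93 87 82] [128 121 115] [151 143 136]
```

View pics/c2.png

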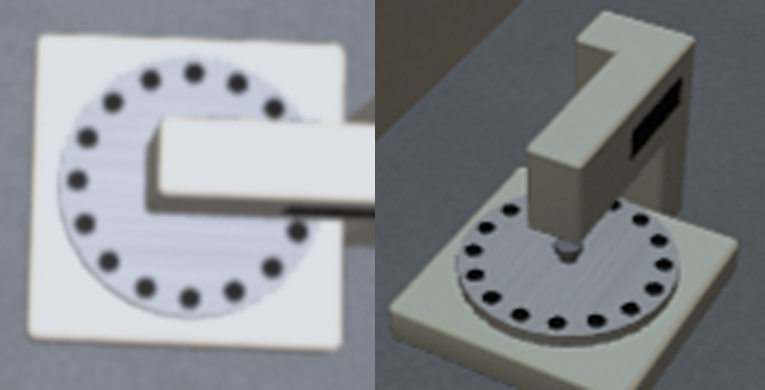

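```bash
cat > fit.py <<'E'
from h import *
from scipy.optimize import minimize, least_squares
def boxpts(x0,x1,y0,y1,z0,z1): return np.array([[x,y,z] for x in(x0,x1) for y in(y0,y1) for z in (z0,z1)])
def rowpts(poly,z0,z1): return np.array([[x,y,z] for x,y in poly for z in(z0,z1)])
def jaw(s): return [boxpts(38,50,s*10.5,s*16.5,0,6)]+[np.vstack([rowpts([(49,s*10.5),(49,s*16.5)],0,6),rowpts([(55,s*8),(55,s*14.5)],0,6)]),np.vstack([rowpts([(55,s*8),(55,s*14)],0,6),rowpts([(60,s*6.8),(61,s*9),(60,s*12)],0,6)])]
CLIP=[boxpts(-7,7,-6,6,0,36),boxpts(0,26,-8,8,0,6),boxpts(24,39,-18,18,0,6)]+jaw(1)+jaw(-1)
S=8
def render(f,parts,T,roi):
    u0,v0,w,h=roi; m=np.zeros((h*S,w*S),np.uint8)
    for p in parts:
        q=(proj(f,p@T[:3,:3].T+T[:3,3])+0.5-[u0,v0])*S
        cv2.fillConvexPoly(m,cv2.convexHull(np.round(q).astype(np.int32)),255)
    return cv2.resize(m,(w,h),interpolation=cv2.INTER_AREA)/255.
def T_of(x,y,z,yaw):
    c,s=np.cos(yaw),np.sin(yaw); T=np.eye(4);T[:2,:2]=[[c,-s],[s,c]];T[:3,3]=x,y,z; return T
def fitclip(frames,rois,x0,z,parts=None):
    parts=parts or [p/1000 for p in CLIP]
    ims=[]
    for f,(u,v,w,h) in zip(frames,rois):
        g=cv2.cvtColor(f['image'],cv2.COLOR_RGB2GRAY)[v:v+h,u:u+w].astype(float)
        bg=np.median(g); fg=np.percentile(g,3); ims.append(np.clip((bg-g)/(bg-fg),0,1))
    def cost(q): return sum(((render(f,parts,T_of(q[0]/100,q[1]/100,z,q[2]/10),r)-im)**2).sum() for f,r,im in zip(frames,rois,ims))
    best=None
    for d in (0,-.1,.1):
        q=np.array([x0[0]*100,x0[1]*100,(x0[2]+d)*10])
        r=minimize(cost,q,method='Nelder-Mead',options=dict(initial_simplex=q+np.array([[0,0,0],[.6,0,0],[0,.6,0],[0,0,.8]]),xatol=.005,fatol=.05))
        if best is None or r.fun<best.fun: best=r
    return [best.x[0]/100,best.x[1]/100,best.x[2]/10],best.fun
def holes(f,roi):
    u,v,w,h=roi; g=cv2.cvtColor(f['image'],cv2.COLOR_RGB2GRAY)[v:v+h,u:u+w]
    p=cv2.SimpleBlobDetector_Params();p.filterByArea=True;p.minArea=40;p.maxArea=1500;p.filterByColor=True;p.blobColor=0;p.filterByConvexity=False;p.filterByInertia=False;p.filterByCircularity=False;p.minThreshold=30;p.maxThreshold=150
    k=cv2.SimpleBlobDetector_create(p).detect(cv2.resize(g,None,fx=4,fy=4,interpolation=cv2.INTER_CUBIC))
    return np.array([[(q.pt[0]+.5)/4-.5+u,(q.pt[1]+.5)/4-.5+v] for q in k])
E
python3 - <<'E'
from fit import *
ft=grab('top');fs=grab('side')
for n,f,r in(('t',ft,(203,218,45,48)),('s',fs,(246,312,56,42))):
    print(n,fitclip([f],[r],(.535,.245,0.05),.003))
print('both',fitclip([ft,fs],[(203,218,45,48),(246,312,56,42)],(.535,.245,0.05),.003))
for f,r in((ft,(350,160,95,100)),(fs,(285,170,90,65))):
    uv=holes(f,r);P=onplane(f,uv,.06)[:,:2]
    fun=lambda q:np.hypot(*(P-q[:2]).T)-q[2]
    s=least_squares(fun,[.615,-.18,.09],loss='soft_l1',f_scale=.002)
    ang=np.sort(np.degrees(np.arctan2(*(P-s.x[:2]).T[::-1])))
    print(len(P),s.x,np.round(fun(s.x)*1e3,1),np.round(ang,1))
# housing yaw
for n,f in(('t',ft),):
    g=cv2.cvtColor(f['image'],cv2.COLOR_RGB2GRAY)
    m=(g>170).astype(np.uint8);m[:150]=0;m[275:]=0;m[:,:335]=0;m[:,452:]=0
    c=max(cv2.findContours(m,cv2.RETR_EXTERNAL,cv2.CHAIN_APPROX_NONE)[0],key=cv2.contourArea)[:,0].astype(float)
    P=onplane(f,c,.044)
    for nm,sel in(('left',(c[:,0]<352)&(c[:,1]>175)&(c[:,1]<255)),('bot',(c[:,1]>255)&(c[:,0]>360)&(c[:,0]<440)),('top',(c[:,1]<170)&(c[:,0]>360)&(c[:,0]<440))):
        l=cv2.fitLine(P[sel][:,:2].astype(np.float32),cv2.DIST_HUBER,0,.01,.01).ravel(); print(nm,sel.sum(),np.degrees(np.arctan2(l[1],l[0])),l[2:])
E
```

```text
t ([np.float64(0.5300227214510841), np.float64(0.2461246160852759), np.float64(0.12721388599815686)], np.float64(9.326189642160422))
s ([np.float64(0.5364417192612569), np.float64(0.24527293506707093), np.float64(0.11367177512092783)], np.float64(17.945878238544495))
both ([np.float64(0.5348214109322784), np.float64(0.24585200924266754), np.float64(0.1177332727620061)], np.float64(75.07538724456094))
14 [ 0.63588138 -0.16911477  0.08992752] [ 0.1  0.1  0.   0.  -0.1 -0.1  0.   0.1 -0.2  0.1  0.1 -0.1  0.  -0.1] [-158.  -135.4 -112.7  -45.6  -23.2   -0.6   21.8   44.4   66.9   89.4
  111.9  134.4  157.   179.5]
15 [ 0.64151776 -0.17200931  0.09014862] [ -0.1  -0.   -0.1   0.2  -0.5   0.1  -0.    0.2   0.1   0.1   0.4   0.
   0.7   1.1 -87.5] [-158.  -135.6 -113.1  -92.2  -81.4  -23.5   -1.1   21.4   44.    66.6
   89.3  111.7  134.4  156.8  179.3]
left 79 -0.49491942 [ 0.6262073  -0.04594809]
bot 79 89.34617 [ 0.513077   -0.18117753]
top 79 89.237885 [ 0.7575988  -0.16038442]
```

The crop confirms the black clip: tab at top (225,252), mouth toward the back, yaw about 7°. The cameras disagree by about 6 mm in x, on the clip and on the deck alike. I'll use the gripper as the reference and hover tilted above the clip first.

```bash
cat > plan.py <<'E'
from h import *
from scipy.spatial.transform import Rotation as Ro
def tool(yaw,tilt):
    c,s=np.cos(np.radians(tilt)),np.sin(np.radians(tilt))
    Rt=np.array([[-c,0,s],[0,1,0],[-s,0,-c]]).T.reshape(3,3)
    Rt=np.column_stack([[-c,0,-s],[0,1,0],[s,0,-c]])
    return Ro.from_euler('z',yaw,degrees=True).as_matrix()@Rt
def delta(p,R,st=None):
    st=st or sensors.read_state(); R0=np.array(st['tool_rot'])
    return np.round((R0.T@(np.array(p)-st['tcp_pos']))*1e3,1), np.round(Ro.from_matrix(R0.T@R).as_rotvec(degrees=True),2)
def graspT(p,yaw,tilt): # grasp point ->tcp
    R=tool(yaw,tilt); return np.array(p)+.019*R[:,2],R
E
python3 - <<'E'
from plan import *
p,R=graspT((.533,.2457,.032+.08),6.9,40)
print(p,delta(p,R))
# intermediate: only rotate half
E
```

```text
[0.54512451 0.24716723 0.09744516] (array([-463.8, -246.6,  133.9]), array([ -7.58, -39.51, -20.83]))
```

Emit:
move_arm(
  motion=[
    [-0.464, -0.247, 0.1, -7.6, -39.5, -20.8, 0.0854],
    [-0.464, -0.247, 0.1, -7.6, -39.5, -20.8, 0.0854],
    [-0.464, -0.247, 0.1, -7.6, -39.5, -20.8, 0.0854],
    [-0.464, -0.247, 0.1, -7.6, -39.5, -20.8, 0.0854],
    [-0.464, -0.247, 0.1, -7.6, -39.5, -20.8, 0.0854],
    [-0.464, -0.247, 0.1, -7.6, -39.5, -20.8, 0.0854],
    [-0.464, -0.247, 0.1, -7.6, -39.5, -20.8, 0.0854],
    [-0.464, -0.247, 0.1, -7.6, -39.5, -20.8, 0.0854],
    [-0.464, -0.247, 0.1, -7.6, -39.5, -20.8, 0.0854],
    [-0.464, -0.247, 0.1, -7.6, -39.5, -20.8, 0.0854],
  ],
)

```text
time_s: 1.63
tcp_pos: [0.4399, 0.3497, 0.1741]
tool_rot: [[-0.776, -0.113, 0.62], [-0.094, 0.994, 0.064], [-0.623, -0.008, -0.782]]
contact_force: [-0.2, 0.5, 0.0]
finger_gap: 0.0852
```

```bash
python3 - <<'E'
from plan import *
p,R=graspT((.533,.2457,.032+.08),6.9,40)
print(delta(p,R)); s=sensors.read_state();print(s['joints'].round(1),s['tcp_pos'],s['time_s'])
E
```

```text
(array([ -24.4, -113.1,  118.6]), array([-0.62, -1.45, -0.02]))
[ 50.9  19.4 123.7 -75.1  27.1  20.6] [0.43991019 0.34965113 0.174059  ] 1.6333
```

Emit:
move_arm(
  motion=[
    [-0.024, -0.113, 0.119, -0.6, -1.4, 0, 0.05],
    [-0.024, -0.113, 0.119, -0.6, -1.4, 0, 0.05],
    [-0.024, -0.113, 0.119, -0.6, -1.4, 0, 0.05],
    [-0.024, -0.113, 0.119, -0.6, -1.4, 0, 0.05],
    [-0.024, -0.113, 0.119, -0.6, -1.4, 0, 0.05],
    [-0.024, -0.113, 0.119, -0.6, -1.4, 0, 0.05],
    [-0.024, -0.113, 0.119, -0.6, -1.4, 0, 0.05],
    [-0.024, -0.113, 0.119, -0.6, -1.4, 0, 0.05],
  ],
)

```text
time_s: 2.3
tcp_pos: [0.5616, 0.2619, 0.1491]
tool_rot: [[-0.806, -0.113, 0.581], [-0.096, 0.994, 0.059], [-0.584, -0.009, -0.812]]
contact_force: [-0.4, -0.6, 0.1]
finger_gap: 0.05
```

```bash
python3 - <<'E'
from plan import *
p,R=graspT((.533,.2457,.032+.08),6.9,40)
print(delta(p,R)); s=sensors.read_state();print(s['joints'].round(1),s['tcp_pos'],s['time_s'],s['finger_gap'])
ims=[]
for n in('top','side'):
    f=grab(n); c=proj(f,s['tcp_pos'])[0]; print(n,c)
    im=f['image'][:,:,::-1].copy()
    u,v=(c-[45,40]).astype(int)
    k=cv2.resize(im[v:v+80,u:u+90],None,fx=4.4,fy=4.4,interpolation=cv2.INTER_CUBIC)
    q=((c+.5-[u,v])*4.4).astype(int); cv2.drawMarker(k,tuple(int(a) for a in q),(0,0,255),0,12,1); ims.append(k)
cv2.imwrite('pics/hov.png',np.hstack(ims))
E
```

```text
(array([ 44.9, -12.3,  31.5]), array([-0.65, -4.29, -0.05]))
[ 30.8  23.8 119.2 -75.1  14.8   4.5] [0.56159858 0.26189346 0.14913976] 2.3 0.05004080005438707
top [206.2180826 231.7741829]
side [264.70410395 300.58495839]
```

View pics/hov.png

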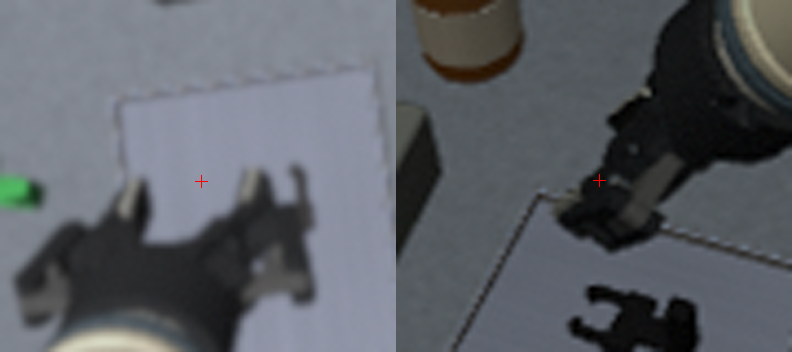

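```bash
cat > kin.py <<'E'
import numpy as np
from scipy.optimize import least_squares
from scipy.spatial.transform import Rotation as Ro
LO=np.array([-172.04,-51.8,4.93,-75.15,6.16,-145.62]);HI=np.array([172.04,120.97,147.93,255.16,154.13,145.62])
def fk(q,L,sg=(1,1,1)):
    d1,a1,l1,a3,l2,d=L
    y=lambda a:Ro.from_euler('y',a,degrees=True); z=lambda a:Ro.from_euler('z',a,degrees=True)
    A=z(q[0]); B=A*y(q[1]); C=B*y(q[2]); D=C*z(sg[0]*q[3]); E=D*y(q[4]); F=E*z(sg[1]*q[5])
    # zero: upper arm up, j2+j3+j5=180 -> tool z down
    p=A.apply([a1,0,d1])+B.apply([0,0,l1])+C.apply([a3,0,l2])+F.apply([0,0,d])
    return p,F.as_matrix()
E
cat > kfit.py <<'E'
from kin import *
S=[([74.083,24.242,93.386,0,62.372,-1.089],[.15992,.60417,.23134],np.array([[-.966696,.255929,0],[.255929,.966696,0],[0,0,-1]])),
([50.9,19.4,123.7,-75.1,27.1,20.6],[.43991,.34965,.17406],np.array([[-.776,-.113,.62],[-.094,.994,.064],[-.623,-.008,-.782]])),
([30.8,23.8,119.2,-75.1,14.8,4.5],[.5616,.26189,.14914],np.array([[-.806,-.113,.581],[-.096,.994,.059],[-.584,-.009,-.812]]))]
for s4 in(1,-1):
  for s6 in (1,-1):
    for q,p,R in S:
        Rm=fk(q,[0]*6,(s4,s6))[1]; print(s4,s6,np.round(R.T@Rm,2).tolist())
E
python3 kfit.py
```

```text
1 1 [[-0.0, 1.0, 0.0], [-1.0, -0.0, 0.0], [0.0, -0.0, 1.0]]
1 1 [[0.0, 1.0, 0.0], [-1.0, -0.0, 0.0], [0.0, -0.0, 1.0]]
1 1 [[-0.0, 1.0, -0.0], [-1.0, 0.0, 0.0], [0.0, 0.0, 1.0]]
1 -1 [[0.04, 1.0, 0.0], [-1.0, 0.04, 0.0], [0.0, -0.0, 1.0]]
1 -1 [[-0.66, 0.75, 0.0], [-0.75, -0.66, 0.0], [0.0, 0.0, 1.0]]
1 -1 [[-0.16, 0.99, -0.0], [-0.99, -0.16, 0.0], [-0.0, 0.0, 1.0]]
-1 1 [[-0.0, 1.0, 0.0], [-1.0, -0.0, 0.0], [0.0, -0.0, 1.0]]
-1 1 [[0.31, -0.82, 0.48], [0.53, 0.57, 0.63], [-0.79, 0.05, 0.61]]
-1 1 [[0.47, -0.87, 0.16], [0.75, 0.49, 0.45], [-0.47, -0.09, 0.88]]
-1 -1 [[0.04, 1.0, 0.0], [-1.0, 0.04, 0.0], [0.0, -0.0, 1.0]]
-1 -1 [[0.78, -0.41, 0.48], [0.02, 0.78, 0.63], [-0.63, -0.48, 0.61]]
-1 -1 [[0.6, -0.78, 0.16], [0.66, 0.6, 0.45], [-0.45, -0.16, 0.88]]
```

```bash
cat >> kin.py <<'E'
M=np.array([[0,1,0],[-1,0,0],[0,0,1.]])
def fkt(q,L):
    p,R=fk(q,L); return p,R@M.T
def ik(p,R,L,q0):
    best=None
    for dq in ([0]*6,[0,0,0,40,10,-40],[0,0,0,-40,10,40],[0,0,0,90,0,-90]):
        x0=np.clip(np.array(q0)+dq,LO+.5,HI-.5)
        def f(q):
            a,B=fkt(q,L); return np.r_[(a-p)*1000,Ro.from_matrix(B.T@R).as_rotvec(degrees=True)*5]
        r=least_squares(f,x0,bounds=(LO,HI),x_scale=10)
        if best is None or r.cost<best.cost-1e-3: best=r
    return best.x,best.cost
E
cat >> kfit.py <<'E'
P=np.array([s[1] for s in S])
r=least_squares(lambda L:np.concatenate([fk(q,L)[0]-p for q,p,_ in S]),[.4,.05,.4,.05,.4,.2])
# regularise d1 etc.
print(r.x.round(4),np.round(r.fun*1e3,2)); np.save('L.npy',r.x)
E
python3 kfit.py|tail -3
cat > chk.py <<'E'
from kin import *
from plan import graspT
L=np.load('L.npy')
for tilt in (25,30,33,36,40):
    for nm,g,yaw in(('tray',(.533,.2457,.032),6.9),('tray+8',(.533,.2457,.112),6.9),('deckfar',(.54,-.171,.15),-.6),('deck',(.53,-.171,.09),-.6),('home',(.59,-.171,.09),-.6)):
        p,R=graspT(g,yaw,tilt); q,c=ik(p,R,L,[np.degrees(np.arctan2(g[1],g[0])),24,119,-40 if g[1]>0 else 40,18,0]); print(tilt,nm,q.round(1),round(c,3))
E
python3 chk.py
```

```text
-1 -1 [[0.78, -0.41, 0.48], [0.02, 0.78, 0.63], [-0.63, -0.48, 0.61]]
-1 -1 [[0.6, -0.78, 0.16], [0.66, 0.6, 0.45], [-0.45, -0.16, 0.88]]
[0.2071 0.0035 0.6058 0.0563 0.4501 0.2696] [11.45 -3.26 -0.   -1.74  1.35 -0.13  2.06 -3.35  0.13]
25 tray [ 28.4  36.  119.5 -75.1   9.    4.9] 26.907
25 tray+8 [ 28.6  27.5 118.7 -41.2  13.7 -29.8] 0.0
25 deckfar [ -21.4   22.4  119.7   31.6   16.6 -139.5] 0.0
25 deck [ -20.5   28.   121.8   38.    10.5 -145.6] 90.882
25 home [ -19.2   31.1  115.9   39.3   12.  -145.6] 0.988
30 tray [ 29.   35.4 119.  -75.1  10.2   5.2] 422.298
30 tray+8 [ 29.4  27.7 121.2 -74.9  11.5   4.4] 0.0
30 deckfar [ -20.8   21.9  121.1   38.8   13.  -145.6] 90.36
30 deck [ -19.4   27.4  122.4   39.5    7.7 -145.6] 550.101
30 home [ -18.2   30.6  116.5   40.7    9.2 -145.6] 224.6
33 tray [ 29.3  35.1 118.7 -75.1  11.    5.5] 885.791
33 tray+8 [ 29.7  27.3 120.9 -75.1  12.2   4.8] 83.136
33 deckfar [ -20.1   21.6  121.5   39.7   11.2 -145.6] 311.469
33 deck [ -18.8   27.   122.7   40.3    6.2 -145.6] 1013.017
33 home [ -17.6   30.3  116.8   41.5    7.5 -145.6] 548.022
36 tray [ 29.7  34.8 118.4 -75.1  11.9   5.8] 1518.652
36 tray+8 [ 30.1  27.  120.6 -75.1  12.9   4.9] 336.14
36 deckfar [ -19.4   21.2  121.9   40.6    9.4 -145.6] 666.451
36 deck [ -18.7   26.5  122.5   40.7    6.2 -145.6] 1631.002
36 home [ -17.1   30.   117.    42.2    6.2 -145.6] 1014.884
40 tray [ 30.2  34.4 118.  -75.1  13.1   6.2] 2625.324
40 tray+8 [ 30.5  26.5 120.2 -75.1  13.9   5.2] 937.662
40 deckfar [ -18.5   20.7  122.4   41.8    7.1 -145.6] 1349.607
40 deck [ -18.5   25.9  122.2   41.3    6.2 -145.6] 2716.938
40 home [ -17.    29.5  116.7   42.7    6.2 -145.6] 1893.307
```

```bash
python3 - <<'E'
import re
s=open('kin.py').read()
s=s.replace("d1,a1,l1,a3,l2,d=L","d1,a1,l1,a3,l2,d,b=L").replace("[a1,0,d1]","[a1,b,d1]")
s=s[:s.index('def ik')]+'''
def ik(p,R,L,az,n=24):
    out=[]; rng=np.random.default_rng(0)
    for flip in(0,1):
        Rt=R@np.diag([-1,-1,1.]) if flip else R
        def f(q):
            a,B=fkt(q,L); return np.r_[(a-p)*1000,Ro.from_matrix(B.T@Rt).as_rotvec(degrees=True)*5]
        for k in range(n):
            x0=[az,28,119,rng.uniform(-74,254),rng.uniform(8,40),rng.uniform(-145,145)]
            r=least_squares(f,x0,bounds=(LO,HI),x_scale=10,max_nfev=150)
            if r.cost<.05 and not any(np.abs(r.x-o[1]).max()<2 for o in out): out.append((flip,r.x))
    return out
'''
open('kin.py','w').write(s)
k=open('kfit.py').read().replace("[0]*6","[0]*7").replace(".4,.2]",".4,.2,0]").replace("[.4,.05","[.4,.05")
k=k.replace("fk(q,L)[0]-p for q,p,_ in S])","fk(q,L)[0]-p for q,p,_ in S])")
open('kfit.py','w').write(k)
E
python3 kfit.py|tail -1
cat > chk.py <<'E'
from kin import *
from plan import graspT
L=np.load('L.npy')
for tilt in (25,30,35,40,45):
    for nm,g,yaw in(('tray',(.533,.2457,.032),6.9),('tray+8',(.533,.2457,.112),6.9),('deckhi',(.53,-.171,.15),-.6),('deck',(.53,-.171,.09),-.6),('home',(.59,-.171,.09),-.6)):
        p,R=graspT(g,yaw,tilt); 
        for o in ik(p,R,L,np.degrees(np.arctan2(g[1],g[0])),10): print(tilt,nm,o[0],o[1].round(1))
E
python3 chk.py
```

```text
[ 0.3107 -0.0018  0.5661  0.0776  0.4855  0.3016  0.0119] [ 0.02 -0.01 -0.   -0.04 -0.08 -0.22  0.05  0.08  0.22]
25 tray+8 0 [ 27.7  27.8 117.5 -38.2  14.1 -33.6]
25 deckhi 0 [ -24.    21.6  120.4   33.8   17.6 -143.9]
25 deckhi 1 [-24.   21.6 120.4  33.8  17.6  36.1]
25 deck 1 [-24.   28.9 121.5  56.5  11.6  12.7]
25 home 1 [-21.2  31.6 114.6  40.4  13.3  31.6]
30 tray 0 [ 28.7  38.  120.3 239.1  12.5  50.6]
30 tray 1 [  28.7   38.   120.3  239.1   12.5 -129.4]
30 tray+8 0 [ 28.7  28.  120.2 -71.6  11.3   0.4]
30 deckhi 1 [-25.2  21.7 123.1  58.7  14.1  10.5]
30 deck 1 [-25.2  29.4 124.   95.4  12.1 -27.1]
30 home 1 [-22.1  31.9 117.3  76.3  10.9  -4.9]
35 tray 0 [ 29.7  39.3 122.4 222.3  19.3  68.4]
35 tray 1 [  29.7   39.3  122.4  222.3   19.3 -111.6]
35 tray+8 0 [ 29.7  28.8 122.6 252.2  13.5  37.3]
35 tray+8 1 [  29.7   28.8  122.6  252.2   13.5 -142.7]
35 deckhi 1 [-26.4  22.3 125.7  90.9  14.5 -22.5]
35 deck 0 [-26.4  30.5 126.4 121.5  17.  125.7]
35 deck 1 [-26.4  30.5 126.4 121.5  17.  -54.3]
35 home 0 [-23.1  32.6 119.7 112.1  13.7 138.6]
35 home 1 [-23.1  32.6 119.7 112.1
[... 307 characters left out ...]
1  18.8 -47.7]
40 deck 0 [-27.7  32.1 128.5 134.3  24.1 111.7]
40 deck 1 [-27.7  32.1 128.5 134.3  24.1 -68.3]
40 home 0 [-24.   33.8 121.9 131.1  19.8 118.8]
40 home 1 [-24.   33.8 121.9 131.1  19.8 -61.2]
45 tray 0 [ 31.8  43.2 125.9 211.   35.4  82.1]
45 tray 1 [ 31.8  43.2 125.9 211.   35.4 -97.9]
45 tray+8 0 [ 31.8  31.7 126.8 221.4  26.8  70. ]
45 tray+8 1 [  31.8   31.7  126.8  221.4   26.8 -110. ]
45 deckhi 0 [-28.9  25.1 130.2 128.8  25.5 117.4]
45 deckhi 1 [-28.9  25.1 130.2 128.8  25.5 -62.6]
45 deck 0 [-28.9  34.3 130.4 140.9  32.1 103.7]
45 deck 1 [-28.9  34.3 130.4 140.9  32.1 -76.3]
45 home 0 [-25.   35.5 123.9 140.5  27.3 108.5]
45 home 1 [-25.   35.5 123.9 140.5  27.3 -71.5]
```

```bash
cat > path.py <<'E'
from kin import *
from plan import *
L=np.load('L.npy')
def rows(q0,wps,step=(8,8,8,9,8,9),maxmm=38,maxdeg=6.5):
    # joint-space path -> list of poses
    out=[];q=np.array(q0,float)
    for w in wps:
        w=np.array(w,float);n=int(np.ceil(np.max(np.abs(w-q)/np.array(step))))
        while True:
            Q=[q+(w-q)*k/n for k in range(n+1)];F=[fkt(a,L) for a in Q]
            m=max(np.linalg.norm(F[i+1][0]-F[i][0]) for i in range(n))*1e3; d=max(np.degrees(Ro.from_matrix(F[i][1].T@F[i+1][1]).magnitude()) for i in range(n))
            if m<maxmm and d<maxdeg: break
            n+=1
        out+=list(zip(Q[1:],F[1:]));q=w
    return out
def show(seq,p0,R0,jaw):
    for i in range(0,len(seq),10):
        ch=seq[i:i+10]; print('[',end='')
        for q,(p,R) in ch:
            a=R0.T@(p-p0);b=Ro.from_matrix(R0.T@R).as_rotvec(degrees=True)
            print('[%.3f,%.3f,%.3f,%.1f,%.1f,%.1f,%.3f],'%(*a,*b,jaw),end='')
        print(']');p0,R0=ch[-1][1]
E
python3 - <<'E'
from path import *
g=(.47,-.05,.27)
for tilt in(15,20,25,30,35,40,45):
  for o in ik(*graspT(g,10,tilt),L,-6,12):
    if o[0]==1: print(tilt,o[1].round(1))
print(sensors.read_state()['joints'])
E
```

```text
15 [-10.6   4.3 119.2   7.7  42.8  64.3]
20 [-11.9   2.8 122.   12.2  37.2  59.6]
25 [-13.2   1.6 124.7  18.5  31.8  52.9]
30 [-14.7   0.8 127.5  27.7  26.7  43.1]
35 [-16.3   0.4 130.3  41.6  22.5  28.7]
40 [-17.9   0.5 133.   61.2  20.1   8.3]
45 [-19.6   1.2 135.6  84.   20.6 -15.5]
[ 30.8636845   23.80230445 119.22297658 -75.09427028  14.80472893
   4.52026437]
```

```bash
python3 - <<'E'
from path import *
s=sensors.read_state()
W=[[8,12,123,-25,27,24],[-14.7,.8,127.5,27.7,26.7,43.1],[-19.6,1.2,135.6,84,20.6,-15.5]]
seq=rows(s['joints'],W); print(len(seq)); print(np.round([f[0] for q,f in seq],2).tolist())
show(seq,s['tcp_pos'],s['tool_rot'],.05)
E
```

```text
36
[[0.56, 0.24, 0.15], [0.57, 0.22, 0.16], [0.57, 0.2, 0.16], [0.57, 0.18, 0.16], [0.56, 0.16, 0.17], [0.56, 0.15, 0.17], [0.56, 0.13, 0.17], [0.55, 0.11, 0.18], [0.55, 0.1, 0.18], [0.54, 0.08, 0.18], [0.54, 0.07, 0.18], [0.53, 0.06, 0.18], [0.52, 0.05, 0.18], [0.52, 0.03, 0.19], [0.51, 0.02, 0.19], [0.5, 0.02, 0.19], [0.5, 0.01, 0.19], [0.49, 0.01, 0.2], [0.49, 0.0, 0.2], [0.49, -0.0, 0.2], [0.49, -0.01, 0.21], [0.48, -0.01, 0.21], [0.48, -0.02, 0.22], [0.48, -0.02, 0.22], [0.48, -0.03, 0.23], [0.48, -0.03, 0.23], [0.48, -0.04, 0.24], [0.48, -0.04, 0.25], [0.48, -0.05, 0.25], [0.48, -0.04, 0.25], [0.48, -0.03, 0.25], [0.48, -0.03, 0.25], [0.48, -0.03, 0.25], [0.48, -0.03, 0.26], [0.48, -0.04, 0.26], [0.48, -0.05, 0.26]]
[[-0.003,-0.021,-0.003,1.6,0.3,5.9,0.050],[-0.005,-0.041,-0.006,3.1,0.6,11.8,0.050],[-0.005,-0.060,-0.010,4.7,0.9,17.7,0.050],[-0.005,-0.079,-0.014,6.1,1.1,23.6,0.050],[-0.004,-0.098,-0.019,7.6,1.4,29.4,0.050],[-0.001,-0.115,-0.024,9.0,1.7,35.3,0.050],[0.001,-0.132,-0.029,10.4,1.9,41.2,0.050],[0.005,-0.148,-0.034,11.8,2.1,47.1,0.050],[0.009,-0.163,-0.040,13.1,2.4,52
[... 436 characters left out ...]
053,-0.085,-0.034,6.8,6.2,60.8,0.050],]
[[-0.005,0.001,-0.004,0.2,1.2,6.3,0.050],[-0.010,0.003,-0.009,0.4,2.3,12.5,0.050],[-0.014,0.005,-0.014,0.6,3.6,18.7,0.050],[-0.018,0.008,-0.019,0.7,4.9,24.9,0.050],[-0.022,0.011,-0.024,0.8,6.2,31.1,0.050],[-0.026,0.015,-0.030,0.8,7.7,37.2,0.050],[-0.030,0.019,-0.036,0.9,9.2,43.3,0.050],[-0.034,0.024,-0.041,0.9,10.7,49.4,0.050],[-0.038,0.029,-0.048,0.9,12.4,55.5,0.050],[-0.031,0.026,-0.047,1.3,15.2,55.1,0.050],]
[[0.002,-0.005,0.001,1.1,2.4,-0.2,0.050],[0.004,-0.008,0.001,1.6,4.7,-0.3,0.050],[0.005,-0.007,0.001,1.5,7.0,-0.3,0.050],[0.006,-0.004,0.000,0.9,9.2,-0.2,0.050],[0.005,0.001,-0.001,-0.1,11.1,-0.1,0.050],[0.003,0.008,-0.002,-1.6,12.7,0.1,0.050],]
```

Emit:
move_arm(
  motion=[
    [-0.003, -0.021, -0.003, 1.6, 0.3, 5.9, 0.05],
    [-0.005, -0.041, -0.006, 3.1, 0.6, 11.8, 0.05],
    [-0.005, -0.06, -0.01, 4.7, 0.9, 17.7, 0.05],
    [-0.005, -0.079, -0.014, 6.1, 1.1, 23.6, 0.05],
    [-0.004, -0.098, -0.019, 7.6, 1.4, 29.4, 0.05],
    [-0.001, -0.115, -0.024, 9.0, 1.7, 35.3, 0.05],
    [0.001, -0.132, -0.029, 10.4, 1.9, 41.2, 0.05],
    [0.005, -0.148, -0.034, 11.8, 2.1, 47.1, 0.05],
    [0.009, -0.163, -0.04, 13.1, 2.4, 52.9, 0.05],
    [0.014, -0.177, -0.046, 14.3, 2.6, 58.8, 0.05],
  ],
)

```text
time_s: 3.23
tcp_pos: [0.5424, 0.0831, 0.1803]
tool_rot: [[-0.467, 0.755, 0.46], [0.801, 0.582, -0.14], [-0.373, 0.303, -0.877]]
contact_force: [-0.3, 0.2, -0.3]
finger_gap: 0.0499
```

```bash
python3 - <<'E'
from path import *
s=sensors.read_state();print(s['joints'].round(1),s['time_s']); print(fkt(s['joints'],L)[0]-s['tcp_pos'])
W=[[8,12,123,-25,27,24],[-14.7,.8,127.5,27.7,26.7,43.1],[-19.6,1.2,135.6,84,20.6,-15.5]]
seq=rows(s['joints'],W); print(len(seq))
show(seq,s['tcp_pos'],s['tool_rot'],.05)
E
```

```text
[ 15.6  15.7 121.8 -41.5  23.   17.5] 3.2333
[-2.89491612e-04 -2.62461747e-04  9.20752776e-05]
26
[[-0.009,-0.012,-0.003,1.2,0.4,5.8,0.050],[-0.016,-0.024,-0.005,2.5,0.7,11.6,0.050],[-0.023,-0.036,-0.008,3.6,1.1,17.4,0.050],[-0.029,-0.047,-0.011,4.8,1.6,23.2,0.050],[-0.034,-0.057,-0.015,5.9,2.1,28.9,0.050],[-0.038,-0.064,-0.018,6.2,2.9,35.3,0.050],[-0.041,-0.070,-0.022,6.4,3.7,41.6,0.050],[-0.045,-0.076,-0.025,6.6,4.5,47.9,0.050],[-0.049,-0.080,-0.029,6.8,5.3,54.3,0.050],[-0.053,-0.085,-0.033,6.8,6.1,60.6,0.050],]
[[-0.005,0.001,-0.004,0.2,1.2,6.3,0.050],[-0.010,0.003,-0.009,0.4,2.3,12.5,0.050],[-0.014,0.005,-0.014,0.6,3.6,18.7,0.050],[-0.018,0.008,-0.019,0.7,4.9,24.9,0.050],[-0.022,0.011,-0.024,0.8,6.2,31.1,0.050],[-0.026,0.015,-0.030,0.8,7.7,37.2,0.050],[-0.030,0.019,-0.036,0.9,9.2,43.3,0.050],[-0.034,0.024,-0.041,0.9,10.7,49.4,0.050],[-0.038,0.029,-0.048,0.9,12.4,55.5,0.050],[-0.031,0.026,-0.047,1.3,15.2,55.1,0.050],]
[[0.002,-0.005,0.001,1.1,2.4,-0.2,0.050],[0.004,-0.008,0.001,1.6,4.7,-0.3,0.050],[0.005,-0.007,0.001,1.5,7.0,-0.3,0.050],[0.006,-0.004,0.000,0.9,9.2,-0.2,0.050],[0.005,0.001,-0.001,-0.1,11.1,-0.1,0.050],[0.003,0.008,-0.002,-1.6,12.7,0.1,0.050],]
```

The kinematic model matches to 0.4 mm and the joints track as planned. Continuing the wrist reconfiguration.

Emit:
move_arm(
  motion=[
    [-0.009, -0.012, -0.003, 1.2, 0.4, 5.8, 0.05],
    [-0.016, -0.024, -0.005, 2.5, 0.7, 11.6, 0.05],
    [-0.023, -0.036, -0.008, 3.6, 1.1, 17.4, 0.05],
    [-0.029, -0.047, -0.011, 4.8, 1.6, 23.2, 0.05],
    [-0.034, -0.057, -0.015, 5.9, 2.1, 28.9, 0.05],
    [-0.038, -0.064, -0.018, 6.2, 2.9, 35.3, 0.05],
    [-0.041, -0.07, -0.022, 6.4, 3.7, 41.6, 0.05],
    [-0.045, -0.076, -0.025, 6.6, 4.5, 47.9, 0.05],
    [-0.049, -0.08, -0.029, 6.8, 5.3, 54.3, 0.05],
    [-0.053, -0.085, -0.033, 6.8, 6.1, 60.6, 0.05],
  ],
)

```text
time_s: 4.07
tcp_pos: [0.4875, -0.0031, 0.2037]
tool_rot: [[0.42, 0.836, 0.353], [0.901, -0.432, -0.048], [0.113, 0.338, -0.934]]
contact_force: [-0.5, 0.7, -0.7]
finger_gap: 0.0501
```

Emit:
move_arm(
  motion=[
    [-0.005, 0.001, -0.004, 0.2, 1.2, 6.3, 0.05],
    [-0.01, 0.003, -0.009, 0.4, 2.3, 12.5, 0.05],
    [-0.014, 0.005, -0.014, 0.6, 3.6, 18.7, 0.05],
    [-0.018, 0.008, -0.019, 0.7, 4.9, 24.9, 0.05],
    [-0.022, 0.011, -0.024, 0.8, 6.2, 31.1, 0.05],
    [-0.026, 0.015, -0.03, 0.8, 7.7, 37.2, 0.05],
    [-0.03, 0.019, -0.036, 0.9, 9.2, 43.3, 0.05],
    [-0.034, 0.024, -0.041, 0.9, 10.7, 49.4, 0.05],
    [-0.038, 0.029, -0.048, 0.9, 12.4, 55.5, 0.05],
    [-0.038, 0.029, -0.048, 0.9, 12.4, 55.5, 0.05],
  ],
)

```text
time_s: 4.9
tcp_pos: [0.4785, -0.0472, 0.2549]
tool_rot: [[0.852, 0.169, 0.496], [0.144, -0.986, 0.089], [0.504, -0.004, -0.864]]
contact_force: [0.9, -0.7, 0.2]
finger_gap: 0.0503
```

```bash
python3 - <<'E'
from path import *
s=sensors.read_state();print(s['joints'].round(1),s['time_s']); print(fkt(s['joints'],L)[0]-s['tcp_pos'])
W=[[-19.6,1.2,135.6,84,20.6,-15.5]]
for o in ik(*graspT((.533,.2457,.112),6.9,40),L,26,14):
    if o[0]==1: print(o[1].round(1)); W.append(o[1])
seq=rows(s['joints'],W); print(len(seq)); print(np.round([f[0] for q,f in seq],2).tolist())
show(seq,s['tcp_pos'],s['tool_rot'],.05)
E
```

```text
[-14.7   0.4 127.8  28.1  26.7  43.2] 4.9
[-0.00096486  0.00036564  0.00027721]
[  30.8   30.   124.8  231.6   19.4 -121.2]
24
[[0.48, -0.04, 0.25], [0.48, -0.03, 0.25], [0.48, -0.03, 0.25], [0.48, -0.03, 0.26], [0.48, -0.03, 0.26], [0.48, -0.04, 0.26], [0.48, -0.05, 0.26], [0.5, -0.03, 0.26], [0.52, -0.01, 0.26], [0.53, 0.01, 0.26], [0.55, 0.03, 0.26], [0.56, 0.05, 0.25], [0.57, 0.07, 0.25], [0.58, 0.08, 0.24], [0.59, 0.1, 0.23], [0.59, 0.12, 0.22], [0.59, 0.13, 0.21], [0.6, 0.15, 0.2], [0.59, 0.17, 0.19], [0.59, 0.18, 0.17], [0.58, 0.2, 0.15], [0.57, 0.22, 0.14], [0.56, 0.23, 0.12], [0.55, 0.25, 0.1]]
[[0.001,-0.008,0.001,1.6,2.2,-0.3,0.050],[0.003,-0.013,0.002,2.7,4.5,-0.6,0.050],[0.005,-0.015,0.003,3.2,6.8,-0.7,0.050],[0.006,-0.015,0.003,3.1,9.1,-0.7,0.050],[0.007,-0.012,0.003,2.5,11.2,-0.7,0.050],[0.007,-0.006,0.002,1.5,13.1,-0.6,0.050],[0.005,0.001,0.001,0.0,14.7,-0.4,0.050],[0.024,-0.016,0.011,1.5,16.6,-0.3,0.050],[0.042,-0.032,0.020,2.7,18.3,-0.2,0.050],[0.057,-0.049,0.030,3.6,19.7,0.0,0.050],]
[[0.009,-0.015,0.015,0.6,1.2,0.4,0.050],[0.017,-0.030,0.030,1.0,2.1,0.8,0.050],[0.022,-0.045,0.044,1.1,2.8,1.2,0.050],[0.024,-0.060,0.058,1.0,3.1,1.6,0.050],[0.024,-0.074,0.072,0.7,3.1,1.9,0.050],[0.021,-0.089,0.085,0.3,2.8,2.3,0.050],[0.016,-0.104,0.097,-0.2,2.2,2.5,0.050],[0.008,-0.120,0.109,-0.9,1.3,2.7,0.050],[-0.003,-0.136,0.120,-1.7,0.1,2.7,0.050],[-0.016,-0.152,0.130,-2.5,-1.4,2.7,0.050],]
[[-0.016,-0.016,0.009,-0.9,-1.7,-0.2,0.050],[-0.035,-0.032,0.016,-1.8,-3.7,-0.4,0.050],[-0.057,-0.049,0.021,-2.6,-6.0,-0.8,0.050],[-0.080,-0.065,0.026,-3.5,-8.4,-1.4,0.050],]
```

Emit:
move_arm(
  motion=[
    [0.001, -0.008, 0.001, 1.6, 2.2, -0.3, 0.05],
    [0.003, -0.013, 0.002, 2.7, 4.5, -0.6, 0.05],
    [0.005, -0.015, 0.003, 3.2, 6.8, -0.7, 0.05],
    [0.006, -0.015, 0.003, 3.1, 9.1, -0.7, 0.05],
    [0.007, -0.012, 0.003, 2.5, 11.2, -0.7, 0.05],
    [0.007, -0.006, 0.002, 1.5, 13.1, -0.6, 0.05],
    [0.005, 0.001, 0.001, 0.0, 14.7, -0.4, 0.05],
    [0.024, -0.016, 0.011, 1.5, 16.6, -0.3, 0.05],
    [0.042, -0.032, 0.02, 2.7, 18.3, -0.2, 0.05],
    [0.057, -0.049, 0.03, 3.6, 19.7, 0.0, 0.05],
  ],
)

```text
time_s: 5.73
tcp_pos: [0.5343, 0.0135, 0.2582]
tool_rot: [[0.635, 0.212, 0.743], [0.098, -0.976, 0.194], [0.767, -0.051, -0.64]]
contact_force: [-0.6, 0.3, 1.4]
finger_gap: 0.0503
```

```bash
python3 - <<'E'
from path import *
s=sensors.read_state();print(s['joints'].round(1),s['time_s'])
W=[]
for o in ik(*graspT((.533,.2457,.112),6.9,40),L,26,14):
    if o[0]==1: print(o[1].round(1)); W.append(o[1])
seq=rows(s['joints'],W); print(len(seq)); print(np.round([f[0] for q,f in seq],2).tolist())
show(seq,s['tcp_pos'],s['tool_rot'],.05)
E
```

```text
[-10.4   6.2 133.7 110.5  20.3 -34.6] 5.7333
[  30.8   30.   124.8  231.6   19.4 -121.2]
14
[[0.55, 0.03, 0.26], [0.56, 0.05, 0.25], [0.57, 0.07, 0.25], [0.58, 0.08, 0.24], [0.59, 0.1, 0.23], [0.59, 0.12, 0.22], [0.59, 0.13, 0.21], [0.59, 0.15, 0.2], [0.59, 0.17, 0.19], [0.59, 0.18, 0.17], [0.58, 0.2, 0.15], [0.57, 0.22, 0.14], [0.56, 0.23, 0.12], [0.55, 0.25, 0.1]]
[[0.009,-0.015,0.014,0.6,1.2,0.4,0.050],[0.016,-0.030,0.029,0.9,2.1,0.8,0.050],[0.021,-0.045,0.043,1.0,2.7,1.2,0.050],[0.024,-0.059,0.057,1.0,3.0,1.7,0.050],[0.023,-0.074,0.071,0.7,3.0,2.0,0.050],[0.021,-0.089,0.084,0.2,2.7,2.4,0.050],[0.015,-0.104,0.097,-0.3,2.1,2.6,0.050],[0.007,-0.119,0.109,-1.0,1.2,2.8,0.050],[-0.003,-0.134,0.120,-1.7,-0.0,2.9,0.050],[-0.017,-0.150,0.130,-2.5,-1.5,2.9,0.050],]
[[-0.016,-0.016,0.009,-0.9,-1.7,-0.2,0.050],[-0.035,-0.032,0.016,-1.8,-3.7,-0.4,0.050],[-0.056,-0.048,0.022,-2.7,-5.9,-0.8,0.050],[-0.080,-0.064,0.026,-3.5,-8.4,-1.3,0.050],]
```

Emit:
move_arm(
  motion=[
    [0.009, -0.015, 0.014, 0.6, 1.2, 0.4, 0.05],
    [0.016, -0.03, 0.029, 0.9, 2.1, 0.8, 0.05],
    [0.021, -0.045, 0.043, 1.0, 2.7, 1.2, 0.05],
    [0.024, -0.059, 0.057, 1.0, 3.0, 1.7, 0.05],
    [0.023, -0.074, 0.071, 0.7, 3.0, 2.0, 0.05],
    [0.021, -0.089, 0.084, 0.2, 2.7, 2.4, 0.05],
    [0.015, -0.104, 0.097, -0.3, 2.1, 2.6, 0.05],
    [0.007, -0.119, 0.109, -1.0, 1.2, 2.8, 0.05],
    [-0.003, -0.134, 0.12, -1.7, 0.0, 2.9, 0.05],
    [-0.017, -0.15, 0.13, -2.5, -1.5, 2.9, 0.05],
  ],
)

```text
time_s: 6.57
tcp_pos: [0.5881, 0.1862, 0.169]
tool_rot: [[0.663, 0.151, 0.733], [0.057, -0.987, 0.152], [0.746, -0.059, -0.663]]
contact_force: [-0.6, -0.7, 0.2]
finger_gap: 0.05
```

```bash
cat >> plan.py <<'E'
def near(p,R,st=None):
    st=st or sensors.read_state()
    if np.dot(R[:,1],np.array(st['tool_rot'])[:,1])<0: R=R@np.diag([-1,-1,1.])
    print('joints',np.round(st['joints'],1),'t',st['time_s'],'delta',*delta(p,R,st)); return R
E
python3 - <<'E'
from plan import *
near(*graspT((.533,.2457,.112),6.9,40))
E
```

```text
joints [ 19.2  23.4 127.3 196.9  19.7 -96.5] t 6.5667 delta [-78.5 -62.4  25.1] [-3.66 -8.34 -1.06]
```

Emit:
move_arm(
  motion=[
    [-0.016, -0.016, 0.009, -0.9, -1.7, -0.2, 0.05],
    [-0.035, -0.032, 0.016, -1.8, -3.7, -0.4, 0.05],
    [-0.056, -0.048, 0.022, -2.7, -5.9, -0.8, 0.05],
    [-0.0785, -0.0625, 0.025, -3.6, -8.3, -1.1, 0.05],
    [-0.0785, -0.0625, 0.025, -3.6, -8.3, -1.1, 0.05],
    [-0.0785, -0.0625, 0.025, -3.6, -8.3, -1.1, 0.05],
    [-0.0785, -0.0625, 0.025, -3.6, -8.3, -1.1, 0.05],
  ],
)

```text
time_s: 7.15
tcp_pos: [0.545, 0.2481, 0.0979]
tool_rot: [[0.759, 0.125, 0.639], [0.095, -0.992, 0.08], [0.644, 0.0, -0.765]]
contact_force: [0.1, 0.4, -0.5]
finger_gap: 0.0501
```

```bash
cat > view.py <<'E'
from plan import *
import sys
def view(name,pts,half=(40,36),k=5):
    s=sensors.read_state(); ims=[]
    for n in('top','side'):
        f=grab(n); c=proj(f,pts); print(n,c.round(1).tolist()); u,v=(c[0]-half).astype(int)
        im=f['image'][v:v+2*half[1],u:u+2*half[0],::-1]
        z=cv2.resize(im,None,fx=k,fy=k,interpolation=cv2.INTER_CUBIC)
        for q in c: cv2.drawMarker(z,tuple(int(a) for a in (q+.5-[u,v])*k),(0,0,255),0,10,1)
        ims.append(z)
    cv2.imwrite('pics/'+name,np.hstack(ims))
E
python3 - <<'E'
from view import *
R=near(*graspT((.533,.2457,.112),6.9,40))
s=sensors.read_state();R=s['tool_rot'];p=s['tcp_pos']
view('hov2.png',[p,p+.025*R[:,1],p-.025*R[:,1]])
E
```

```text
joints [  30.8   30.   124.9  231.    19.4 -120.8] t 7.15 delta [-0.3  0.9  0.4] [-0.15 -0.13  0.21]
top [[217.0, 242.3], [227.9, 241.3], [206.1, 243.4]]
side [[276.9, 313.4], [281.8, 304.7], [271.9, 322.5]]
```

View pics/hov2.png

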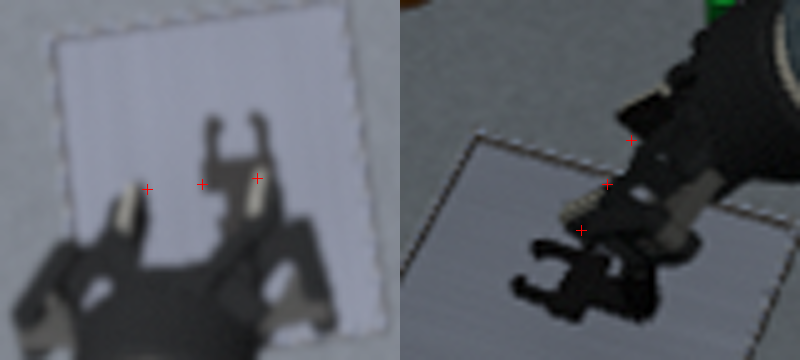

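Emit:
move_arm(
  motion=[
    [-0.013, 0.001, 0.0155, 0, 0, 0, 0.05],
    [-0.026, 0.001, 0.031, 0, 0, 0, 0.05],
    [-0.039, 0.001, 0.0465, 0, 0, 0, 0.05],
    [-0.052, 0.001, 0.0615, 0, 0, 0, 0.05],
    [-0.052, 0.001, 0.0615, 0, 0, 0, 0.05],
    [-0.052, 0.001, 0.0615, 0, 0, 0, 0.05],
  ],
  force=70,
)

```text
time_s: 7.75
tcp_pos: [0.5455, 0.2452, 0.0174]
tool_rot: [[0.759, 0.121, 0.639], [0.093, -0.993, 0.078], [0.644, 0.001, -0.765]]
contact_force: [0.7, 0.5, 0.2]
finger_gap: 0.0501
```

```bash
python3 - <<'E'
from view import *
R=near(*graspT((.533,.2457,.032),6.9,40))
s=sensors.read_state();R=s['tool_rot'];p=s['tcp_pos'];print(s['contact_force'])
view('dn.png',[p,p-.019*R[:,2]])
E
```

```text
joints [  30.5   41.1  124.4  214.1   27.3 -102.7] t 7.75 delta [-0.1 -2.  -0.1] [-0.02 -0.08  0.08]
[0.68192146 0.49182244 0.21378713]
top [[225.1, 246.1], [224.3, 250.4]]
side [[280.1, 333.2], [284.6, 331.3]]
```

View pics/dn.png

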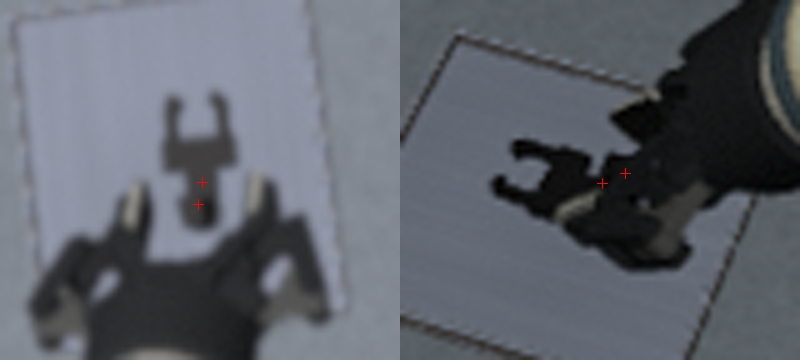

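The fingers straddle the tab: pads at (133,200) and (262,195) in the left crop, tab at (199,210) between them, lying about 13 mm behind the tips as intended. Closing.

Emit:
move_arm(
  motion=[
    [0, 0, 0, 0, 0, 0, 0.03],
    [0, 0, 0, 0, 0, 0, 0.02],
    [0, 0, 0, 0, 0, 0, 0.012],
    [0, 0, 0, 0, 0, 0, 0.0],
    [0, 0, 0, 0, 0, 0, 0.0],
    [0, 0, 0, 0, 0, 0, 0.0],
    [0, 0, 0, 0, 0, 0, 0.0],
    [0, 0, 0, 0, 0, 0, 0.0],
  ],
  force=70,
)

```text
time_s: 8.52
tcp_pos: [0.5467, 0.2462, 0.0204]
tool_rot: [[0.756, 0.122, 0.643], [0.092, -0.993, 0.08], [0.648, -0.001, -0.762]]
contact_force: [-2.7, -0.4, 7.7]
finger_gap: 0.0105
```

```bash
python3 - <<'E'
from plan import *
s=sensors.read_state();print(s['finger_gap'],s['contact_force'],s['joints'])
E
```

```text
0.010517862356961963 [-2.72640586 -0.43657818  7.67000553] [  30.54145792   40.853708    124.36973055  214.16534345   27.35667519
 -102.68033261]
```

Emit:
move_arm(
  motion=[
    [0.006, 0, -0.008, 0, 0, 0, 0.0],
    [0.013, 0, -0.015, 0, 0, 0, 0.0],
    [0.026, 0, -0.031, 0, 0, 0, 0.0],
    [0.039, 0, -0.046, 0, 0, 0, 0.0],
    [0.052, 0, -0.061, 0, 0, 0, 0.0],
    [0.065, 0, -0.076, 0, 0, 0, 0.0],
    [0.065, 0, -0.076, 0, 0, 0, 0.0],
    [0.065, 0, -0.076, 0, 0, 0, 0.0],
  ],
)

```text
time_s: 9.18
tcp_pos: [0.5475, 0.2465, 0.122]
tool_rot: [[0.755, 0.122, 0.645], [0.091, -0.993, 0.081], [0.65, -0.003, -0.76]]
contact_force: [-0.7, 0.5, -1.1]
finger_gap: 0.0102
```

```bash
python3 - <<'E'
from view import *
s=sensors.read_state();R=s['tool_rot'];p=s['tcp_pos'];print(s['finger_gap'],s['contact_force'])
view('lift.png',[p,p-.019*R[:,2]])
E
```

```text
0.010220974228154846 [-0.66989632  0.4959721  -1.07972971]
top [[215.5, 239.9], [214.5, 244.7]]
side [[275.5, 305.8], [280.3, 303.4]]
```

View pics/lift.png

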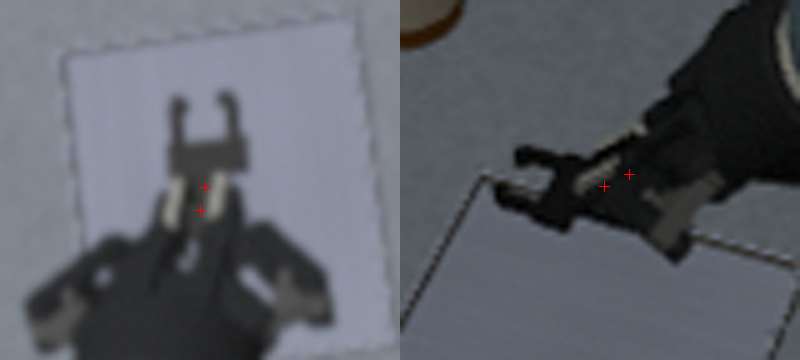

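```bash
cat > over.py <<'E'
from fit import *
from view import *
def clipT(st,dx,h,pitch=0,dyaw=0,dy=0):
    # clip pose from tool: tool grasp pt is at clip (dx,dy,h) with clip pitched by 'pitch' (deg, + = nose down)
    R=np.array(st['tool_rot']); g=np.array(st['tcp_pos'])-.019*R[:,2]
    y=R[:,1]*(-1 if R[1,1]<0 else 1); z=R[:,2]
    tilt=np.radians(40+pitch) # angle between tool z and clip -z in clip xz
    # nominal: tool z = (s,0,-c) in clip frame when tilt rel=40.  relative rotation fixed at grasp
    return R,g,y,z
def pose_from(st,rel_tilt,dx,h,dy=0):
    R=np.array(st['tool_rot']); g=np.array(st['tcp_pos'])-.019*R[:,2]
    y=R[:,1]*(-1 if R[1,1]<0 else 1); z=R[:,2]; xb=np.cross(y,z) # (-c,0,-s) in clip frame
    c,s=np.cos(np.radians(rel_tilt)),np.sin(np.radians(rel_tilt))
    cx=s*z-c*xb; cz=-c*z-s*xb
    T=np.eye(4);T[:3,:3]=np.column_stack([cx,y,cz]);T[:3,3]=g-T[:3,:3]@np.array([dx,dy,h]); return T
def overlay(name,T,half=(40,36),k=5,frames=None):
    ims=[]
    for n in('top','side'):
        f=frames[n] if frames else grab(n); c=proj(f,T[:3,3]+T[:3,:3]@[.03,0,.005])[0]; u,v=(c-half).astype(int)
        z=cv2.resize(f['image'][v:v+2*half[1],u:u+2*half[0],::-1],None,fx=k,fy=k,interpolation=cv2.INTER_CUBIC)
        for p in CLIP:
            q=(proj(f,p/1000@T[:3,:3].T+T[:3,3])+.5-[u,v])*k
            cv2.polylines(z,[cv2.convexHull(q.astype(np.int32))],True,(0,255,255),1)
        ims.append(z)
    cv2.imwrite('pics/'+name,np.hstack(ims))
E
python3 - <<'E'
from over import *
s=sensors.read_state()
T=pose_from(s,40.4,.0,.032)
print(T.round(4)); overlay('ov1.png',T)
E
```

```text
[[ 9.925e-01 -1.219e-01  1.000e-03  5.344e-01]
 [ 1.219e-01  9.925e-01 -9.000e-04  2.445e-01]
 [-9.000e-04  1.000e-03  1.000e+00  1.024e-01]
 [ 0.000e+00  0.000e+00  0.000e+00  1.000e+00]]
```

View pics/ov1.png

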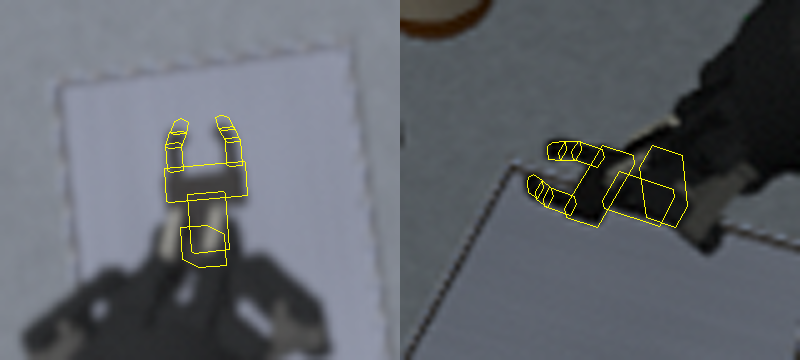

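```bash
python3 - <<'E'
from path import *
for f in np.linspace(0,1,6):
    y=.2465+f*(-.1695-.2465); x=.535-.005*f;yaw=7-7.6*f
    for z in (.137,.155):
        print(round(y,3),z,[o[1].round(1).tolist() for o in ik(*graspT((x,y,z),yaw,40.4),L,np.degrees(np.arctan2(y,x)),10) if o[0]==1])
near(*graspT((.53,-.1695,.14),-.6,40.4))
E
```

```text
0.246 0.137 [[30.8, 26.9, 124.6, 239.1, 17.7, -129.3]]
0.246 0.155 [[30.8, 24.5, 124.3, 246.6, 16.5, -137.2]]
0.163 0.137 [[20.7, 25.2, 129.0, 216.4, 16.7, -113.5]]
0.163 0.155 [[20.7, 22.6, 128.7, 223.0, 14.5, -120.3]]
0.08 0.137 [[9.0, 24.1, 131.8, 191.5, 16.6, -97.2]]
0.08 0.155 [[9.0, 21.4, 131.5, 194.0, 13.6, -99.8]]
-0.003 0.137 [[-3.7, 23.8, 132.7, 166.4, 17.2, -81.7]]
-0.003 0.155 [[-3.7, 21.0, 132.4, 163.5, 14.2, -78.7]]
-0.086 0.137 [[-16.3, 24.2, 131.6, 142.8, 18.5, -67.5]]
-0.086 0.155 [[-16.3, 21.5, 131.3, 136.5, 16.2, -60.9]]
-0.17 0.137 [[-27.6, 25.4, 128.5, 121.9, 20.2, -54.7]]
-0.17 0.155 [[-27.6, 22.8, 128.2, 114.9, 18.9, -47.3]]
joints [  30.5   27.2  124.7  237.5   17.8 -127.8] t 9.3833 delta [-37.6 411.8 -40.3] [-4.94  0.12  5.78]
```

Emit:
move_arm(
  motion=[
    [-0.001, 0.01, -0.001, -0.1, 0, 0.1, 0],
    [-0.003, 0.03, -0.003, -0.3, 0, 0.4, 0],
    [-0.005, 0.055, -0.005, -0.6, 0, 0.7, 0],
    [-0.008, 0.08, -0.008, -1.0, 0, 1.1, 0],
    [-0.01, 0.105, -0.01, -1.3, 0, 1.5, 0],
    [-0.012, 0.13, -0.013, -1.6, 0, 1.8, 0],
    [-0.014, 0.155, -0.015, -1.9, 0.1, 2.2, 0],
    [-0.016, 0.18, -0.018, -2.2, 0.1, 2.5, 0],
    [-0.019, 0.205, -0.02, -2.5, 0.1, 2.9, 0],
    [-0.021, 0.23, -0.022, -2.8, 0.1, 3.2, 0],
  ],
)

```text
time_s: 10.22
tcp_pos: [0.5434, 0.0128, 0.121]
tool_rot: [[0.763, 0.048, 0.645], [0.037, -0.999, 0.031], [0.646, 0.0, -0.764]]
contact_force: [0.4, 0.2, 0.3]
finger_gap: 0.0107
```

```bash
python3 - <<'E'
from plan import *
near(*graspT((.53,-.1695,.14),-.6,40.4))
E
```

```text
joints [ -1.4  24.  132.8 171.   17.1 -84.5] t 10.2167 delta [ -4.6 182.2  -9.8] [-2.16  0.19  2.56]
```

Emit:
move_arm(
  motion=[
    [-0.001, 0.025, -0.001, -0.3, 0, 0.3, 0],
    [-0.001, 0.05, -0.003, -0.6, 0, 0.7, 0],
    [-0.002, 0.075, -0.004, -0.9, 0.1, 1.0, 0],
    [-0.003, 0.1, -0.005, -1.2, 0.1, 1.4, 0],
    [-0.003, 0.125, -0.007, -1.5, 0.1, 1.7, 0],
    [-0.004, 0.15, -0.008, -1.8, 0.2, 2.1, 0],
    [-0.005, 0.17, -0.009, -2.0, 0.2, 2.4, 0],
    [-0.0045, 0.182, -0.01, -2.2, 0.2, 2.6, 0],
    [-0.0045, 0.182, -0.01, -2.2, 0.2, 2.6, 0],
    [-0.0045, 0.182, -0.01, -2.2, 0.2, 2.6, 0],
  ],
)

```text
time_s: 11.05
tcp_pos: [0.5417, -0.1697, 0.1248]
tool_rot: [[0.762, -0.012, 0.647], [-0.01, -1.0, -0.007], [0.647, -0.001, -0.762]]
contact_force: [0.1, 1.0, -0.4]
finger_gap: 0.0103
```

```bash
python3 - <<'E'
from over import *
near(*graspT((.53,-.1695,.14),-.6,40.4))
s=sensors.read_state()
T=pose_from(s,40.4,.0,.032);print(T.round(4)); overlay('ov2.png',T)
E
```

```text
joints [-27.5  25.  128.5 121.1  20.  -53.7] t 11.05 delta [ 1.  -0.1 -0.2] [ 0.04  0.07 -0.11]
[[ 9.999e-01  1.240e-02  1.300e-03  5.293e-01]
 [-1.240e-02  9.999e-01 -8.000e-04 -1.695e-01]
 [-1.300e-03  7.000e-04  1.000e+00  1.072e-01]
 [ 0.000e+00  0.000e+00  0.000e+00  1.000e+00]]
```

View pics/ov2.png

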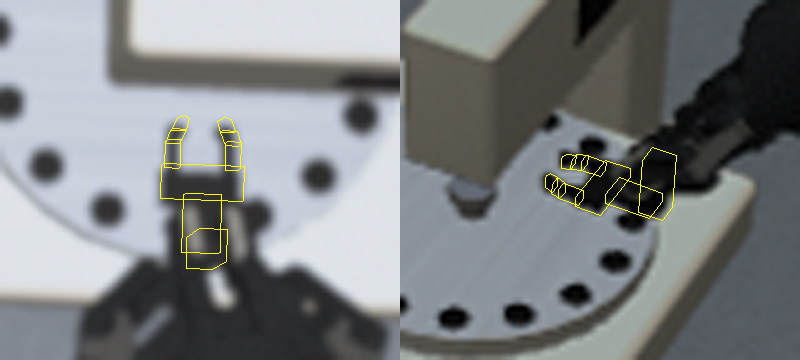

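Emit:
move_arm(
  motion=[
    [-0.0075, 0, 0.0085, 0, 0, 0, 0],
    [-0.0145, 0, 0.017, 0, 0, 0, 0],
    [-0.022, 0, 0.0255, 0, 0, 0, 0],
    [-0.0285, 0, 0.0335, 0, 0, 0, 0],
    [-0.0285, 0, 0.0335, 0, 0, 0, 0],
    [-0.0285, 0, 0.0335, 0, 0, 0, 0],
  ],
)

```text
time_s: 11.65
tcp_pos: [0.5412, -0.1672, 0.0802]
tool_rot: [[0.764, -0.009, 0.646], [-0.008, -1.0, -0.005], [0.646, -0.002, -0.764]]
contact_force: [0.6, -0.1, -0.5]
finger_gap: 0.0105
```

```bash
cat > meas.py <<'E'
from over import *
def measure(rel=40.4,h=.032,name=None,holesroi=((350,160,95,100),(285,170,100,65))):
    s=sensors.read_state(); T=pose_from(s,rel,0,h); print('t',s['time_s'],'tab',T[:3,3].round(4),'xdir',T[:3,0].round(4),'F',np.round(s['contact_force'],1),'gap',s['finger_gap'])
    parts=[p/1000 for p in CLIP[2:]]; fr={n:grab(n) for n in('top','side')}
    for n,hr in zip(('top','side'),holesroi):
        f=fr[n]; c=proj(f,(parts[0].tolist()+parts[3].tolist())@T[:3,:3].T+T[:3,3]) if 0 else proj(f,np.vstack(parts)@T[:3,:3].T+T[:3,3])
        u0,v0=(c.min(0)-5).astype(int);u1,v1=(c.max(0)+6).astype(int)
        fz=proj(f,T[:3,3]+T[:3,:3]@[.026,0,.003])[0]; fx=proj(f,T[:3,3]+T[:3,:3]@[.05,0,.003])[0]-fz
        W=int(u1-u0);H=int(v1-v0); g=cv2.cvtColor(f['image'],cv2.COLOR_RGB2GRAY)[v0:v1,u0:u1].astype(float)
        uu,vv=np.meshgrid(np.arange(W)+u0,np.arange(H)+v0); wt=((uu-fz[0])*fx[0]+(vv-fz[1])*fx[1]>0)
        fg=np.percentile(g[wt],4);bg=np.percentile(g[wt],75); im=np.clip((bg-g)/(bg-fg),0,1)
        def cost(q):
            d=T_of(0,0,0,q[2]/10)
            TT=T.copy(); TT[:3,:3]=T[:3,:3]@d[:3,:3]; TT[:2,3]+=np.array(q[:2])/1000
            return (((render(f,parts,TT,(u0,v0,W,H))-im)**2)*wt).sum()
        q=np.zeros(3);b=minimize(cost,q,method='Nelder-Mead',options=dict(initial_simplex=np.array([[0,0,0],[3,0,0],[0,3,0],[0,0,.5]]),xatol=.02,fatol=.02))
        P=onplane(f,holes(f,hr),.06)[:,:2]
        fun=lambda q:np.hypot(*(P-q[:2]).T)-.09
        r=least_squares(fun,[.638,-.17],loss='soft_l1',f_scale=.001)
        tab=T[:2,3]+b.x[:2]/1000; yw=np.arctan2(T[1,0],T[0,0])+b.x[2]/10
        seat=T[:2,3]+b.x[:2]/1000+.049*np.array([np.cos(np.arctan2(T[1,0],T[0,0])),np.sin(np.arctan2(T[1,0],T[0,0]))])
        print(n,'cam bias mm',b.x[:2].round(2),'dyaw',np.degrees(b.x[2]/10).round(1),'cost',b.fun.round(1),'groove cam',r.x.round(4),len(P),'seat->groove',(r.x-seat)*1e3,'groove robot',r.x-b.x[:2]/1000)
    if name: overlay(name,T,frames=fr)
E
python3 - <<'E'
from meas import *
measure(name='ov3.png')
E
```

```text
t 11.65 tab [ 0.5288 -0.1671  0.0627] xdir [ 1.     -0.0094 -0.0031] F [ 0.6 -0.1 -0.5] gap 0.010525508306866351
top cam bias mm [-4.02 -1.28] dyaw 2.7 cost 12.9 groove cam [ 0.6359 -0.1691] 13 seat->groove [62.07173098 -0.32848145] groove robot [ 0.63991137 -0.16785711]
side cam bias mm [ 2.46 -2.98] dyaw 0.7 cost 20.2 groove cam [ 0.6416 -0.1721] 13 seat->groove [61.31765305 -1.55130585] groove robot [ 0.63915729 -0.16907993]
```

View pics/ov3.png

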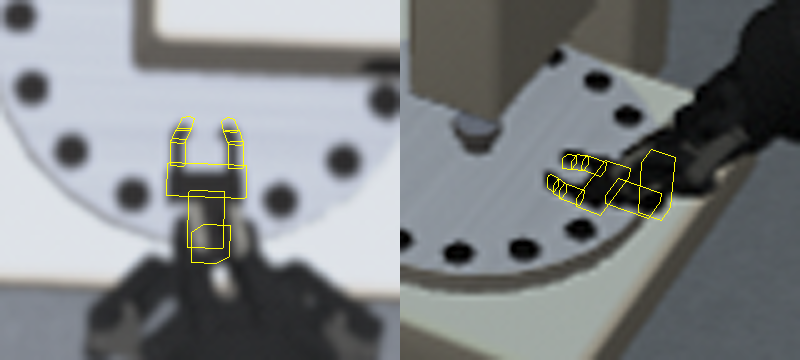

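Emit:
move_arm(
  motion=[
    [0.006, 0.0007, 0.006, 0, 0, 0, 0],
    [0.013, 0.0007, 0.012, 0, 0, 0, 0],
    [0.019, 0.0007, 0.018, 0, 0, 0, 0],
    [0.0255, 0.0007, 0.024, 0, 0, 0, 0],
    [0.0255, 0.0007, 0.024, 0, 0, 0, 0],
    [0.0255, 0.0007, 0.024, 0, 0, 0, 0],
  ],
)

```text
time_s: 12.25
tcp_pos: [0.5775, -0.1688, 0.0796]
tool_rot: [[0.762, -0.009, 0.648], [-0.007, -1.0, -0.005], [0.648, -0.001, -0.762]]
contact_force: [0.1, -0.2, -0.3]
finger_gap: 0.0105
```

```bash
python3 - <<'E'
from meas import *
measure(name='ov4.png')
E
```

```text
t 12.25 tab [ 0.5652 -0.1687  0.0621] xdir [ 1.0e+00 -9.1e-03 -5.0e-04] F [ 0.1 -0.2 -0.3] gap 0.010516743543762785
top cam bias mm [-2.55  0.35] dyaw 1.8 cost 72.8 groove cam [ 0.6359 -0.1691] 11 seat->groove [24.28043283 -0.34927032] groove robot [ 0.63845205 -0.16949264]
side cam bias mm [ 1.65 -2.09] dyaw 1.1 cost 22.0 groove cam [ 0.6417 -0.1722] 11 seat->groove [25.88868077 -1.00372806] groove robot [ 0.6400603  -0.17014709]
```

View pics/ov4.png

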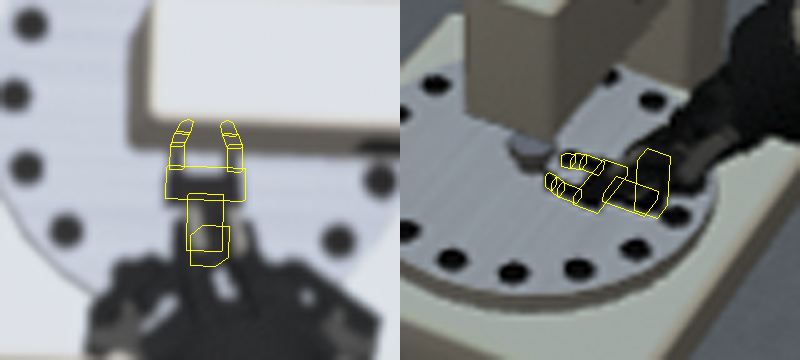

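Emit:
move_arm(
  motion=[
    [0.002, 0.0006, 0.0025, 0, 0, 0, 0],
    [0.0045, 0.0006, 0.0045, 0, 0, 0, 0],
    [0.0065, 0.0006, 0.0065, 0, 0, 0, 0],
    [0.0085, 0.0006, 0.0085, 0, 0, 0, 0],
    [0.0085, 0.0006, 0.0085, 0, 0, 0, 0],
  ],
)

```text
time_s: 12.77
tcp_pos: [0.588, -0.1695, 0.0778]
tool_rot: [[0.764, -0.01, 0.646], [-0.009, -1.0, -0.006], [0.646, -0.001, -0.764]]
contact_force: [-1.5, -0.9, -0.8]
finger_gap: 0.0106
```

```bash
python3 - <<'E'
from meas import *
measure(name='ov5.png')
E
```

```text
t 12.7667 tab [ 0.5756 -0.1694  0.0603] xdir [ 0.9999 -0.0103 -0.0033] F [-1.5 -0.9 -0.8] gap 0.010598630103037254
top cam bias mm [-3.5  -0.27] dyaw 3.0 cost 89.7 groove cam [ 0.6357 -0.1691] 11 seat->groove [14.56701998  1.05746081] groove robot [ 0.63918466 -0.16881355]
side cam bias mm [ 2.58 -2.65] dyaw 1.0 cost 23.1 groove cam [ 0.6415 -0.1722] 11 seat->groove [14.33653781  0.35579245] groove robot [ 0.63895417 -0.16951522]
```

View pics/ov5.png

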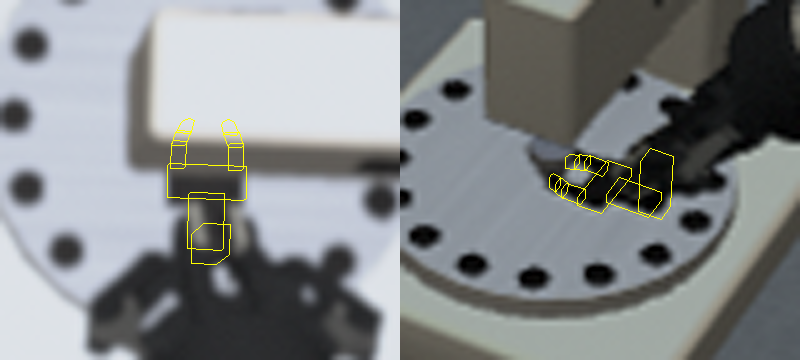

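Emit:
move_arm(
  motion=[
    [0.0015, -0.0005, 0.0013, 0, 0, 0, 0],
    [0.003, -0.0005, 0.0026, 0, 0, 0, 0],
    [0.0046, -0.0005, 0.0039, 0, 0, 0, 0],
    [0.006, -0.0005, 0.005, 0, 0, 0, 0],
    [0.0076, -0.0005, 0.0064, 0, 0, 0, 0],
    [0.009, -0.0005, 0.0076, 0, 0, 0, 0],
  ],
)

```text
time_s: 13.37
tcp_pos: [0.6005, -0.1693, 0.0783]
tool_rot: [[0.763, -0.01, 0.647], [-0.008, -1.0, -0.006], [0.647, -0.001, -0.763]]
contact_force: [0.6, -1.1, -0.7]
finger_gap: 0.0106
```

```bash
python3 - <<'E'
from meas import *
measure(name='ov6.png')
E
```

```text
t 13.3667 tab [ 0.5881 -0.1691  0.0608] xdir [ 0.9999 -0.0102 -0.0017] F [ 0.6 -1.1 -0.7] gap 0.010578493555059321
top cam bias mm [-1.83 -2.35] dyaw 3.4 cost 130.3 groove cam [ 0.6357 -0.1691] 11 seat->groove [0.37102765 2.90835093] groove robot [ 0.6375149  -0.16671945]
side cam bias mm [ 3.63 -2.76] dyaw -0.9 cost 32.8 groove cam [ 0.6415 -0.1722] 12 seat->groove [0.69780487 0.19843373] groove robot [ 0.63784168 -0.16942937]
```

View pics/ov6.png

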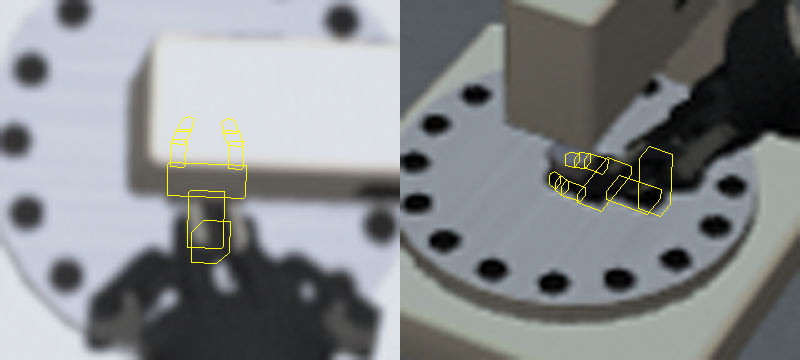

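Emit:
move_arm(
  motion=[
    [0.0015, 0, 0.0013, 0, 0, 0, 0],
    [0.003, 0, 0.0026, 0, 0, 0, 0],
    [0.003, 0, 0.0026, 0, 0, 0, 0],
    [0.003, 0, 0.0026, 0, 0, 0, 0],
  ],
)

```text
time_s: 13.8
tcp_pos: [0.6033, -0.1692, 0.0776]
tool_rot: [[0.764, -0.011, 0.645], [-0.009, -1.0, -0.006], [0.645, -0.001, -0.764]]
contact_force: [-8.6, -1.1, 3.5]
finger_gap: 0.0104
```

Emit:
move_arm(
  motion=[
    [0.002, 0, 0.0017, 0, 0, 0, 0],
    [0.002, 0, 0.0017, 0, 0, 0, 0],
    [0.002, 0, 0.0017, 0, 0, 0, 0],
  ],
)

```text
time_s: 14.05
tcp_pos: [0.6033, -0.1692, 0.0773]
tool_rot: [[0.766, -0.012, 0.642], [-0.01, -1.0, -0.007], [0.642, -0.001, -0.766]]
contact_force: [-18.8, -2.2, 16.7]
finger_gap: 0.0102
```

```bash
python3 - <<'E'
from meas import *
measure(name='ov7.png')
E
```

```text
t 14.05 tab [ 0.5909 -0.1691  0.0599] xdir [ 0.9999 -0.0122 -0.0075] F [-18.8  -2.2  16.7] gap 0.010247905393879006
top cam bias mm [-6.94  4.22] dyaw 0.5 cost 122.4 groove cam [ 0.6357 -0.1691] 11 seat->groove [ 2.76952265 -3.62623845] groove robot [ 0.64262225 -0.17327685]
side cam bias mm [ 3.52 -3.94] dyaw 0.6 cost 29.6 groove cam [ 0.6415 -0.1722] 12 seat->groove [-1.90326962  1.39578718] groove robot [ 0.63794946 -0.16825483]
```

View pics/ov7.png

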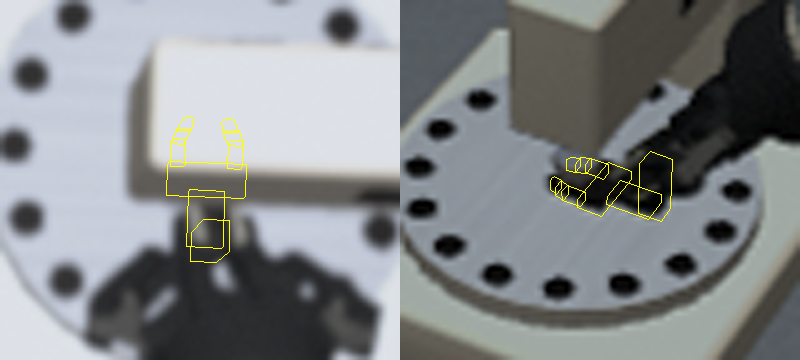

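Emit:
move_arm(
  motion=[
    [0, 0, 0, 0, 0, 0, 0],
    [0, 0, -0.0005, 0, 0, 0, 0],
    [0, 0, -0.0005, 0, 0, 0, 0.02],
    [0, 0, -0.0005, 0, 0, 0, 0.03],
    [0, 0, -0.0005, 0, 0, 0, 0.04],
    [0, 0, -0.0005, 0, 0, 0, 0.04],
  ],
)

```text
time_s: 14.65
tcp_pos: [0.6032, -0.169, 0.0776]
tool_rot: [[0.766, -0.012, 0.642], [-0.01, -1.0, -0.007], [0.642, -0.001, -0.766]]
contact_force: [0.2, -1.6, -0.9]
finger_gap: 0.0401
```

```bash
python3 - <<'E'
from meas import *
s=sensors.read_state();print(s['contact_force'],s['finger_gap'])
T=T_of(.5905,-.169,.06,-.01);overlay('rel.png',T)
E
```

```text
[ 0.1940078  -1.58404254 -0.93336299] 0.04007697351148782
```

View pics/rel.png

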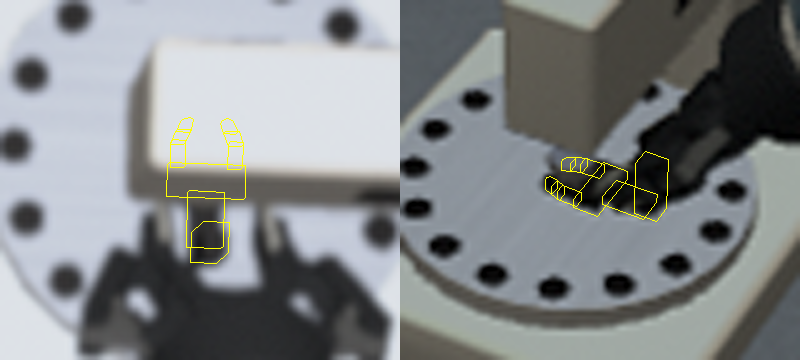

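Released: the fingers stand clear on both sides of the tab. Retreating along the tool axis.

Emit:
move_arm(
  motion=[
    [0, 0, -0.01, 0, 0, 0, 0.04],
    [0, 0, -0.025, 0, 0, 0, 0.04],
    [0, 0, -0.04, 0, 0, 0, 0.04],
    [0, 0, -0.06, 0, 0, 0, 0.04],
    [0, 0, -0.08, 0, 0, 0, 0.04],
    [0, 0, -0.1, 0, 0, 0, 0.04],
    [0, 0, -0.12, 0, 0, 0, 0.04],
    [0, 0, -0.12, 0, 0, 0, 0.04],
  ],
)

```text
time_s: 15.42
tcp_pos: [0.5249, -0.1683, 0.1715]
tool_rot: [[0.765, -0.012, 0.644], [-0.009, -1.0, -0.008], [0.644, 0.0, -0.765]]
contact_force: [-0.1, 1.0, -0.6]
finger_gap: 0.0403
```

```bash
python3 - <<'E'
from meas import *
s=sensors.read_state();print(s['contact_force'],s['tcp_pos'],s['joints'].round(1))
T=T_of(.590,-.169,.06,-.01);ft,fs=grab('top'),grab('side');overlay('end.png',T,frames=dict(top=ft,side=fs))
E
```

```text
[-0.0619547   1.03887914 -0.58013073] [ 0.52490794 -0.16829358  0.17154286] [-28.5  17.4 129.3 100.5  17.8 -33. ]
```

View pics/end.png

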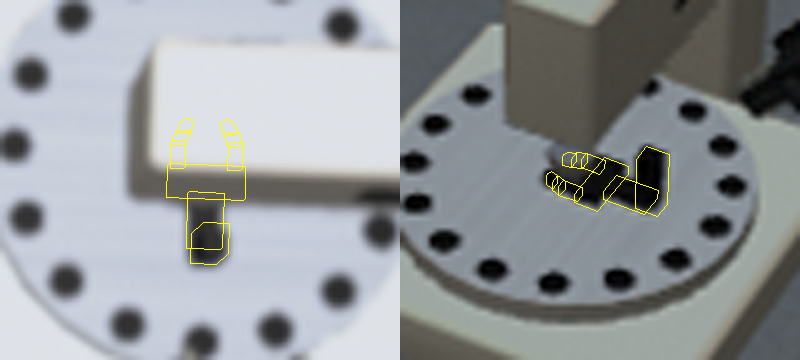

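```bash
python3 - <<'E'
from fit import *
for n,hr,ps in(('side',(285,170,100,65),[0,1,2]),('top',(350,160,95,100),[0,1])):
    f=grab(n); P=onplane(f,holes(f,hr),.06)[:,:2]
    r=least_squares(lambda q:np.hypot(*(P-q).T)-.09,[.638,-.17],loss='soft_l1',f_scale=.001).x
    parts=[CLIP[i]/1000 for i in ps]; x0=r+[-.049,0]
    c=proj(f,np.vstack(parts)+[*x0,.06]);u0,v0=(c.min(0)-4).astype(int);u1,v1=(c.max(0)+5).astype(int)
    g=cv2.cvtColor(f['image'],cv2.COLOR_RGB2GRAY)[v0:v1,u0:u1].astype(float);W,H=int(u1-u0),int(v1-v0)
    uu,vv=np.meshgrid(np.arange(W)+u0,np.arange(H)+v0)
    # only behind a given clip x on deck
    Q=onplane(f,np.c_[uu.ravel(),vv.ravel()],.06); lim=.024 if n=='side' else .016
    wt=(Q[:,0]<x0[0]+lim).reshape(H,W)
    if n=='top': wt&=(vv<uu*0+v1)
    bg=np.median(g);fg=g.min();im=np.clip((bg-g)/(bg-fg),0,1); im=np.clip(im*1.2,0,1)
    cost=lambda q:(((render(f,parts,T_of(x0[0]+q[0]/1e3,x0[1]+q[1]/1e3,.06,q[2]/20),(u0,v0,W,H))-im)**2)*wt).sum()
    b=minimize(cost,[0,0,0],method='Nelder-Mead',options=dict(initial_simplex=np.array([[0,0,0],[3,0,0],[0,3,0],[0,0,1]])))
    yw=b.x[2]/20; seat=x0+b.x[:2]/1e3+.049*np.array([np.cos(yw),np.sin(yw)])
    print(n,len(P),'groove',r.round(4),'tab offs mm',b.x[:2].round(2),'yaw',np.degrees(yw).round(1),'seat-groove mm',((seat-r)*1e3).round(2),b.fun.round(1))
    if n=='top': cv2.imwrite('pics/full.png',f['image'][:,:,::-1])
s=sensors.read_state();print(s['time_s'],s['contact_force'])
E
```

```text
side 14 groove [ 0.6415 -0.1722] tab offs mm [1.7  0.35] yaw 0.2 seat-groove mm [1.7  0.55] 4.6
top 15 groove [ 0.636  -0.1692] tab offs mm [3.7  1.09] yaw -6.4 seat-groove mm [ 3.39 -4.39] 6.7
15.6167 [0.33252713 0.01671759 0.14503654]
```

View pics/full.png

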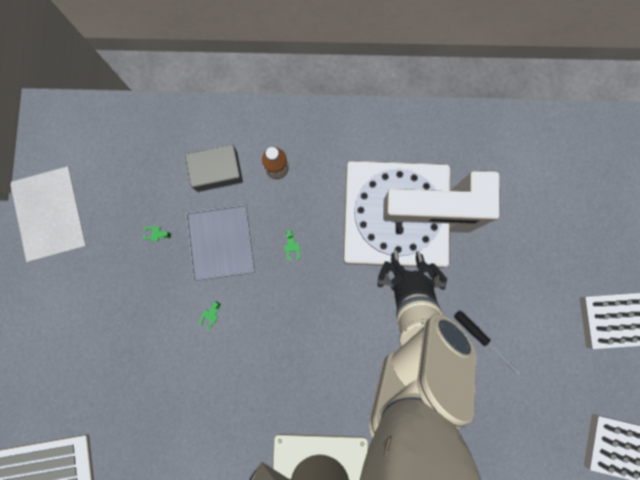

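```bash
python3 -c "
from station import manip; print(manip.finish_job())"
```

```text
the job is handed in; nothing more can be done
None
```

I put the black clip into the spindle's groove, let it go and handed the job in at about 15.6 s; no verdict was reported.

- **Approach:** I picked the clip up by its tab with the tool tilted about 40°. To reach that tilt I first had to turn the wrist into another arm configuration. I then laid the clip on the deck and pushed it in under the hood.
- **Seating:** the clip met a hard stop where the groove had been measured. Pushing harder raised the force along x from 8.6 to 18.8 N without moving it further, so I take it as home.
- **After release:** the contact force was back to about zero and the gripper was 120 mm clear.
- **Rest of the scene:** in the last top picture the tray is empty. The bottle, tip box, screwdriver and green look-alikes appear where they were.

**Checks that disagreed:**
- **Final position:** the side camera put the seat within about 1.8 mm of the spindle's axis. The top camera gave about 5.5 mm with a 6° twist. I discounted that one because the hood hides the fork there and it fitted only the tab and stem.
- **Camera offset:** the two cameras differed by about 6 mm in x throughout. I placed the groove in robot coordinates from the clip held in the gripper instead.
- **Grip:** the finger opening read 10.5 mm on a 12 mm tab, and closing pushed the tool up about 3 mm with 7.7 N. The clip did not visibly slip.

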